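Push a battery row home and lock it with a hammer-head stop

ROBOT

A 6-joint arm with a two-finger parallel gripper is mounted at the origin on the work surface. World frame = base frame: x ahead of the robot, y to its left, z up, the work surface at z = 0. Lengths are in mm, angles in rad, forces in N, time in s.
With the tool pointing down it reaches from about 300 to 775 mm from the base axis. Payload 14.6 kg.
Tool frame: the origin (TCP) lies between the finger pads; the fingertips stand 25 mm ahead of it and the grasp point (between the pads) lies 6 mm ahead of it; z points along the fingers, x is the direction in which the jaws open and shut, and the axes are right-handed (so a half turn about z gives the same grasp; the last joint's range is limited). The gripper opens to 94 mm and grips with 3 to 60 N. Pads are 16 mm wide; open, the fingers measure 119 mm over their backs; the gripper's body (75 mm by 177 mm) begins 78 mm behind the grasp point.
Start: joints at [-1.283, 0.3, 1.521, -0, 1.321, -0.067], TCP at [191.064, -515.736, 230.446] pointing down, gripper open.
Joint ranges: [-3.03, 3.03], [-0.79, 2.21], [0.23, 2.52], [-1.04, 4.18], [0, 3.07], [-2.55, 2.55]. Speed limits (rad/s): [2.22, 2.22, 2.57, 3.14, 3.14, 3.14].

INTERFACE

Orientations are given as [roll, pitch, yaw] about the fixed x, y, z axes, in that order (R = Rz(yaw) Ry(pitch) Rx(roll)).
In Python, from cell import manip gives the robot as it stands.
- The arm moves only by the tool apply_moves, never from a script. Its argument "series" is a list of rows, each a list of 3 entries, a list of its own where there are three numbers: the shift along the world's x, y, z in cm, then the turn, a rotation vector about the world's x, y, z in rad, then the opening in per cent of the stroke, from 0 (shut) to 100 (fully open). A call has exactly 10 rows; each row is the pose to reach, as a shift and turn from the pose commanded when the call began; what a row does not reach only later rows make up. A row lasts 1/8 s, in which the tool goes at most 62.5 mm and 10.7 degrees, less where a joint would pass 70% of its speed; a pose out of reach is approached as far as the arm can. A call with a gripper value outside its range is refused whole. The fingers move at their own pace and stop on an object; "grip_force" is the grip in N (left out, the last holds). Time passes only in rows, so rows that repeat a pose let the fingers close, or fill a call up. It gives the time, the measured TCP pose, the force and the opening at its end, in the units of the state.
- manip.read_state(): the state, without advancing time (a new reading comes with each control period).
- manip.camera(name): name is "scene" or "top" or "wrist"; returns (picture, depth): 400x640x3 uint8, red, green, blue; 400x640 float32, mm along the optical axis (not along the pixel's ray), 0 where there is no reading.
- manip.camera_info(name): a dict with "intrinsics" (3x3 intrinsics, pixels), "extrinsics" (4x4, takes a point from world to camera coordinates); the wrist camera has in their place "hand_eye" (4x4, takes a point from camera to tool coordinates, whose origin is the TCP and whose axes are the tool frame's). Camera axes: x right, y down, z forward; pixel columns grow to the right and rows downward; lengths in mm; the calibration is good to about 2 mm. A picture is of the moment at which its call begins: read the wrist's pose just before it. camera_info takes no time and is no camera call.
- manip.sign_off(): hands the job in, once; it reports no verdict.
The state is a dict: "clock": time; "joints": joint angles; "qd": joint speeds; "effort": joint torques, N m; "eef_pos": TCP position; "eef_rot": TCP orientation; "wrist_force": force on the tool from outside, world axes, zero at the start; "moment": the same for the moment, N m; "finger_gap": finger opening in mm.
Only numpy, scipy, OpenCV 4.12 (cv2) and the standard library are available. Lean on these libraries where they do the work, as an engineer would, in place of code of your own. Each camera call takes 0.05 s, during which the arm holds its last target.

TASK

Stand the loose fifth cell from its nest on the strut at the tail of the row of four, square to the strut and in line with the row, then push the whole row along the strut as one straight block until the front cell is home against the end plate and no gaps are left. Set the hammer-head stop into the slot so that its collar bears against the tail cell, and give it a quarter turn so that the head catches under the lips, collar flat on the strut. Do not lift the four standing cells, pull them apart, tip any cell or let the row bend; leave the multimeter, screwdriver, black tray, mug and cardboard box where they are.

Things in the scene. Friction and masses are not known exactly. Their poses are not given: they have to be found in the camera images.
- rack_end (a point): Inner face of the fixed rack's grey end plate, on the centre line, at the height of the strut's top, 29 mm above the bench. x runs along the strut into the plate (the way the row is pushed), z up. The plate stands 66 mm above the strut. The strut is straight, 64 mm wide, slotted from end to end: slot 24 mm wide between lips 5 mm thick, over a hollow 58 mm wide, 21 mm deep.
- rack_tail (a point): Open rear end of the strut, centre line, strut-top height, 365 mm behind the end plate; same axes as rack_end. No guides stand here.
- guide_mouth (a point): Mouth of the two orange side guides, on the centre line at strut-top height, 109 mm from the end plate; same axes. The guides rise 35 mm above the strut: they start 121 mm apart here, narrow to 105 mm at 85 mm from the plate, and run on parallel to the plate.
- cell_a_mid (a point): Centre, half-way up, of blue battery cell A (nearest the end plate), about 0.25 kg: 26 mm thick (x), 100 mm wide (y), 60 mm tall (z); studs 4 mm high on top. Four such cells stand face to face on the strut, about 2 mm apart, the front one 85 to 125 mm short of the end plate.
- cell_b_mid (a point): Centre, half-way up, of blue battery cell B (second), about 0.25 kg: 26 mm thick (x), 100 mm wide (y), 60 mm tall (z); studs 4 mm high on top. Four such cells stand face to face on the strut, about 2 mm apart, the front one 85 to 125 mm short of the end plate.
- cell_c_mid (a point): Centre, half-way up, of blue battery cell C (third), about 0.25 kg: 26 mm thick (x), 100 mm wide (y), 60 mm tall (z); studs 4 mm high on top. Four such cells stand face to face on the strut, about 2 mm apart, the front one 85 to 125 mm short of the end plate.
- cell_d_mid (a point): Centre, half-way up, of blue battery cell D (tail of the row), about 0.25 kg: 26 mm thick (x), 100 mm wide (y), 60 mm tall (z); studs 4 mm high on top. Four such cells stand face to face on the strut, about 2 mm apart, the front one 85 to 125 mm short of the end plate.
- cell_e_mid (a point): Centre, half-way up, of the loose fifth cell, like the others: 26 mm thick (x), 100 mm wide (y), 60 mm tall, 0.25 kg. It stands in a nest on the bench: black base plate 56 x 128 mm, 10 mm thick, with red fences 16 mm high beyond the cell's two narrow ends only; its broad faces are free.
- stop_grip (a point): Centre of the yellow grip bar of the hammer-head stop (about 0.3 kg): bar 60 mm long (x), 18 mm thick (y), 40 mm high. 90 mm below is the underside of its collar. At the start it hangs, bar along the slot, in a 90 mm off-cut of the same strut (29 mm high) fixed to the bench.
- stop_collar (a point): Centre of the flat underside of the stop's black round collar (44 mm across, 36 mm high; the stem above it 20 mm); axes as stop_grip. Below hang a neck 17 mm across, 8 mm long, and the head: 46 mm long (x, as the bar), 19 wide, 8 thick. Bar along the slot, the head passes and the collar rests on the lips; a quarter turn either way sets the head across, 3 mm under the lips.
- meter: Bystander: handheld multimeter lying flat: red box with a black dial, 82 x 150 x 40 mm; origin at the centre of its underside.
- tray: Bystander: empty black open tray, 100 x 140 x 35 mm; origin at the centre of its underside.
- mug: Bystander: white mug, 80 mm across, 90 mm tall, handle to its own +y; origin at the centre of its underside.
- cellbox: Bystander: cardboard box, 90 x 70 x 60 mm; origin at the centre of its underside.
- driver: Bystander: screwdriver lying flat, 180 mm long along its own x.

How it is judged:
By the outcome, as a careful person would: the job done as asked, in the order asked, and still so for the second after the job is handed in, with the robot touching nothing.
It also fails if it takes over 62 s, if anything falls off the work surface, if the arm or the gripper's body presses on something with over 40 N, if the wrist force passes 120 N, or if a joint passes its speed limit or range.

## Working session

There is one attempt and no reset: what is moved stays moved. The work goes in short steps, Python scripts to look and compute and a tool call to move; the robot and the scene stay as the last step left them, time stands still between calls to the robot, and variables do not carry over. Pictures are saved under pics/ and viewed, and the job is handed in when it is done.

Besides the shell and the picture viewer there is one more tool, called after "Emit:" by a JSON object that holds its "op" and its "data", one argument or row to a line. apply_moves: Moves the arm, as the interface text tells. Its arguments: {"type":"object","properties":{"series":{"type":"array","items":{"type":"array"}},"grip_force":{"type":"number"}},"required":["series"]}

```bash
mkdir -p pics; ls; cat > h.py <<'E'
import numpy as np, cv2
from cell import manip
def snap(n,tag):
    s=manip.read_state(); im,d=manip.camera(n); np.savez(f'pics/{tag}.npz',im=im,d=d,p=s['eef_pos'],r=s['eef_rot'])
    cv2.imwrite(f'pics/{tag}.png',im[:,:,::-1]); return s,im,d
E
python3 - <<'E'
from h import *
print(manip.read_state())
for n in('scene','top','wrist'):
    snap(n,n+'0'); print(n,manip.camera_info(n))
E
```

```text
pics
{'clock': 0.0, 'joints': array([-1.28260201e+00,  3.00459967e-01,  1.52157915e+00, -4.13152007e-05,
        1.32074367e+00, -6.65952921e-02]), 'qd': array([ 2.32193778e-03,  1.98846543e-04,  2.06680996e-03, -1.38491063e-03,
        7.41007346e-05,  8.22502488e-04]), 'effort': array([-3.50851406e-04, -5.31807554e+01, -3.52737880e+01,  7.08269281e-02,
        2.43939960e-02, -8.35335845e-05]), 'eef_pos': array([ 190.98686104, -515.51396216,  229.8932497 ]), 'eef_rot': array([-3.14155338e+00,  1.19016113e-03, -1.21599645e+00]), 'wrist_force': array([-0.4348087 ,  0.15314384,  0.23665192]), 'moment': array([-0.02589079, -0.04855937, -0.02370169]), 'finger_gap': 93.83464422972949}
scene {'intrinsics': array([[391.50337744,   0.        , 314.4948895 ],
       [  0.        , 391.50337744, 197.8850444 ],
       [  0.        ,   0.        ,   1.        ]]), 'extrinsics': array([[-5.52309086e-02,  9.98330711e-01, -1.68919596e-02,
         2.97435437e+01],
       [ 8.09955130e-01,  3.49033844e-02, -5.85452338e-01,
        -3.87586800e+02],
       [-5.83885463e-01, -4.60167939e-02, -8.10530
[... 481 characters left out ...]
      [ 1.87586911e-01, -1.48191741e-02, -9.82136214e-01,
         1.18048911e+03],
       [ 0.00000000e+00,  0.00000000e+00,  0.00000000e+00,
         1.00000000e+00]])}
wrist {'intrinsics': array([[340.60244049,   0.        , 322.93560018],
       [  0.        , 340.60244049, 203.3693998 ],
       [  0.        ,   0.        ,   1.        ]]), 'hand_eye': array([[ 9.99998173e-01, -1.50979911e-03,  1.17207393e-03,
         6.09183215e-02],
       [ 1.13170955e-03,  9.61877945e-01,  2.73476759e-01,
        -7.87202192e+01],
       [-1.54028704e-03, -2.73474933e-01,  9.61877897e-01,
        -1.54367459e+02],
       [ 0.00000000e+00,  0.00000000e+00,  0.00000000e+00,
         1.00000000e+00]])}
```

View pics/top0.png

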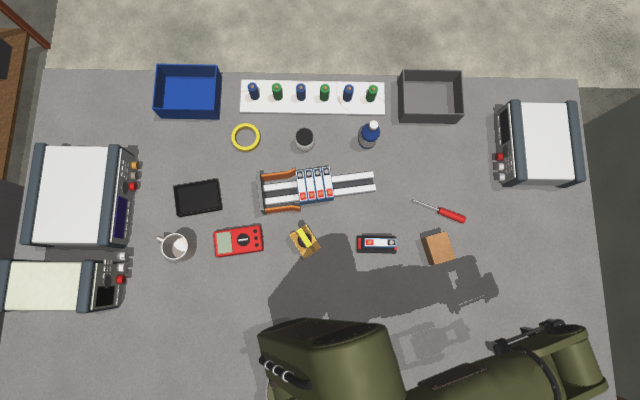

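View pics/scene0.png

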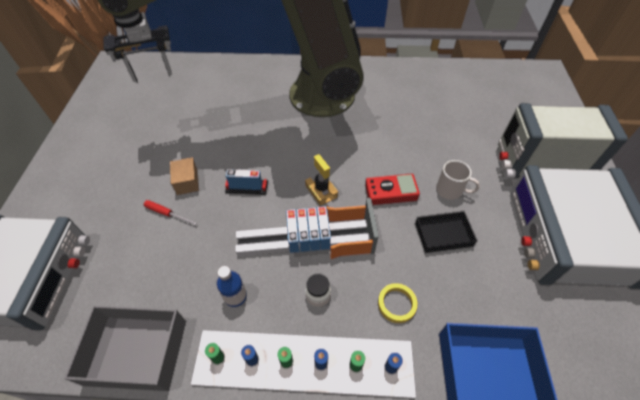

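View pics/wrist0.png

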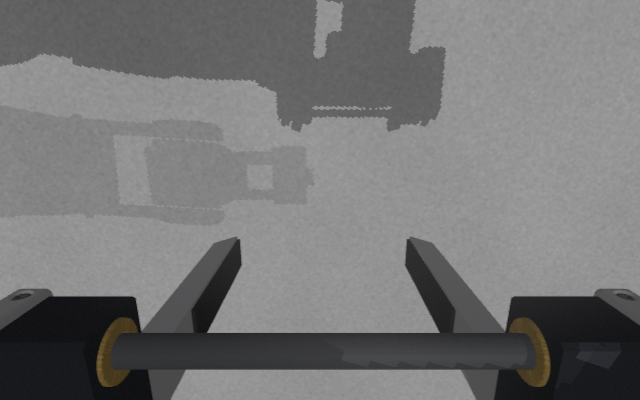

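The top view shows the rack with its plate at (262,192) and tail at (375,182), row A–D at (300–330,185), the loose cell at (378,243) and the stop at (304,239). Next I'll zoom in and measure.

```bash
cat >> h.py <<'E'
from scipy.spatial.transform import Rotation as Ro
def Tw(n,p=None,r=None):
    i=manip.camera_info(n)
    if n!='wrist': return i['intrinsics'],np.linalg.inv(i['extrinsics'])
    T=np.eye(4);T[:3,:3]=Ro.from_euler('xyz',r).as_matrix();T[:3,3]=p
    return i['intrinsics'],T@i['hand_eye']
def cloud(n,d,p=None,r=None):
    K,T=Tw(n,p,r); v,u=np.mgrid[:d.shape[0],:d.shape[1]]
    c=np.stack([(u-K[0,2])/K[0,0]*d,(v-K[1,2])/K[1,1]*d,d,np.ones_like(d)],-1)
    return (c@T.T)[...,:3]
def ray(n,uv,z,p=None,r=None):
    K,T=Tw(n,p,r); uv=np.atleast_2d(uv).astype(float)
    c=np.c_[(uv-K[:2,2])/[K[0,0],K[1,1]],np.ones(len(uv))]@T[:3,:3].T
    return T[:3,3]+c*((z-T[2,3])/c[:,2])[:,None]
E
python3 - <<'E'
from h import *
for n,b in(('top',(245,150,470,275)),('scene',(130,130,390,270))):
    f=np.load(f'pics/{n}0.npz');im=f['im'];x0,y0,x1,y1=b
    c=im[y0:y1,x0:x1,::-1];cv2.imwrite(f'pics/z{n}.png',cv2.resize(c,None,fx=3,fy=3,interpolation=cv2.INTER_CUBIC))
f=np.load('pics/top0.npz');P=cloud('top',f['d'])
for uv in((316,183),(350,185),(378,240),(304,235),(262,192),(345,300),(240,240),(438,248)):
    print(uv,P[uv[1],uv[0]].round(1))
E
```

```text
(316, 183) [630.8 -14.8  86.8]
(350, 185) [ 645.7 -130.     3.6]
(378, 240) [ 456.1 -208.3   73. ]
(304, 235) [462.2  19.3 136.5]
(262, 192) [600.6 153.4  81.7]
(345, 300) [ 271.  -112.2    1.3]
(240, 240) [453.3 221.2  45.9]
(438, 248) [ 434.6 -397.6   60.2]
```

View pics/ztop.png

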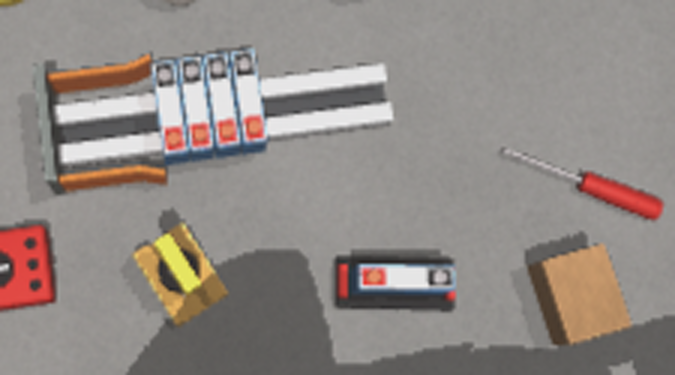

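View pics/zscene.png

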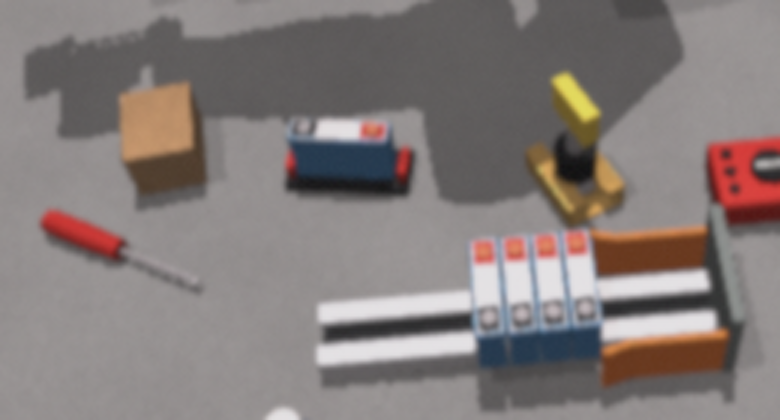

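```bash
python3 - <<'E'
from h import *
def t(l,z):
    uv=np.array(l)/3.+[245,150]-1/3; r=ray('top',uv,z); return r
s=t([(385,65),(392,118),(57,105),(63,160)],29);print('strut corners',s.round(1)); 
d=s[2]+s[3]-s[0]-s[1]; print('dir',np.arctan2(d[1],d[0]))
print('D/A top corners', t([(235,50),(253,46),(265,140),(152,60),(163,150),(180,152)],89).round(1))
e=t([(357,264),(360,290),(455,264),(455,290)],89-19);print('E',e.round(1),e.mean(0)) 
b=t([(155,238),(170,232),(200,285),(187,292)],139);print('bar',b.round(1),b.mean(0),np.arctan2(*(b[2]+b[3]-b[0]-b[1])[1::-1]))
E
```

```text
strut corners [[ 687.2 -203.9   29. ]
 [ 627.4 -210.5   29. ]
 [ 636.6  155.6   29. ]
 [ 575.7  147.    29. ]]
dir 1.712488543965505
D/A top corners [[684.5 -36.2  89. ]
 [689.2 -55.1  89. ]
 [588.5 -68.   89. ]
 [672.3  50.7  89. ]
 [576.4  37.3  89. ]
 [574.6  19.8  89. ]]
E [[ 463.1 -164.5   70. ]
 [ 436.4 -167.3   70. ]
 [ 464.3 -266.    70. ]
 [ 437.5 -265.3   70. ]] [ 450.30778897 -215.75957053   70.        ]
bar [[479.2  41.9 139. ]
 [485.3  27.4 139. ]
 [434.1  -2.5 139. ]
 [427.2  10.  139. ]] [456.44630511  19.21489754 139.        ] -2.601449691076447
```

Emit:
{"op": "apply_moves", "data": {
  "series": [
    [[26, 30, 0], [0, 0, 1.216], 100],
    [[26, 30, 0], [0, 0, 1.216], 100],
    [[26, 30, 0], [0, 0, 1.216], 100],
    [[26, 30, 0], [0, 0, 1.216], 100],
    [[26, 30, 0], [0, 0, 1.216], 100],
    [[26, 30, 0], [0, 0, 1.216], 100],
    [[26, 30, 0], [0, 0, 1.216], 100],
    [[26, 30, 0], [0, 0, 1.216], 100],
    [[26, 30, 0], [0, 0, 1.216], 100],
    [[26, 30, 0], [0, 0, 1.216], 100]
  ]
}}

```text
clock: 1.4
eef_pos: [450.5, -216.5, 230.4]
eef_rot: [3.142, 0.0, -0.002]
wrist_force: [0.4, 0.4, 0.1]
finger_gap: 94.1
```

```bash
python3 - <<'E'
from h import *
s,im,d=snap('wrist','w1'); print(s['clock'],s['joints'],s['qd'].round(3),s['eef_pos'],s['eef_rot'])
E
```

```text
1.4 [-5.21304848e-01  1.88115810e-01  1.65996526e+00 -7.49531422e-05
  1.29359831e+00 -5.18876266e-01] [ 0.002 -0.    -0.001  0.001  0.001 -0.002] [ 450.51827737 -216.54489522  230.44275422] [ 3.14157306e+00  1.11063015e-04 -2.40806844e-03]
```

View pics/w1.png

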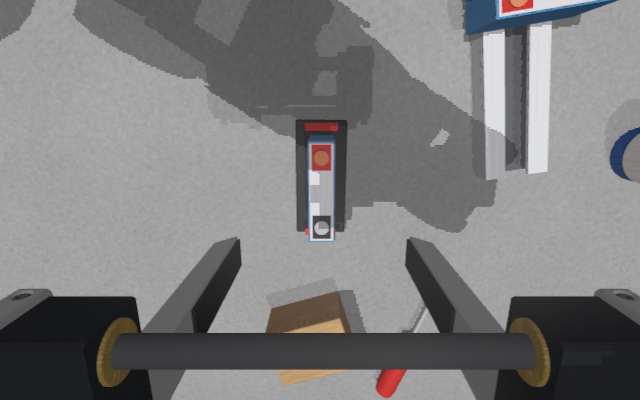

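```bash
cat >> h.py <<'E'
def topbox(tag,n,box,zlo,zhi,zplane):
    f=np.load(f'pics/{tag}.npz'); a=(f['p'],f['r']) if n=='wrist' else (None,None)
    P=cloud(n,f['d'],*a); x0,y0,x1,y1=box
    m=np.zeros(f['d'].shape,np.uint8); m[y0:y1,x0:x1]=((P[...,2]>zlo)&(P[...,2]<zhi)&(f['d']>0))[y0:y1,x0:x1]
    c=max(cv2.findContours(m,0,cv2.CHAIN_APPROX_NONE)[0],key=cv2.contourArea)
    q=ray(n,c[:,0,:],zplane,*a)[:,:2].astype(np.float32)
    r=cv2.minAreaRect(q); return r,np.median(P[m>0],0),q
E
python3 - <<'E'
from h import *
r,med,q=topbox('w1','wrist',(280,110,360,250),64,72.9,70);print(r,med)
r,med,q=topbox('w1','wrist',(280,110,360,250),55,80,70);print(r,med)
f=np.load('pics/w1.npz');print(ray('wrist',[(309,140.5),(333.5,140.5),(334,241),(309,241),(321,159),(321.5,228.5)],70,f['p'],f['r']).round(1))
E
```

```text
((447.40374755859375, -216.55967712402344), (25.763551712036133, 99.16970825195312), 0.1744965761899948) [ 447.72549491 -213.41036875   71.19560782]
((447.4023742675781, -216.1124267578125), (25.763551712036133, 100.06420135498047), 0.1744965761899948) [ 447.68443874 -212.70601111   71.34365981]
[[ 437.1 -167.5   70. ]
 [ 459.5 -167.5   70. ]
 [ 460.5 -266.1   70. ]
 [ 435.6 -266.    70. ]
 [ 448.  -184.4   70. ]
 [ 448.1 -252.9   70. ]]
```

Emit:
{"op": "apply_moves", "data": {
  "series": [
    [[-0.3, 0, -6], [0, 0, 0], 100],
    [[-0.3, 0, -12], [0, 0, 0], 100],
    [[-0.3, 0, -16], [0, 0, 0], 60],
    [[-0.3, 0, -18], [0, 0, 0], 60],
    [[-0.3, 0, -18], [0, 0, 0], 20],
    [[-0.3, 0, -18], [0, 0, 0], 20],
    [[-0.3, 0, -18], [0, 0, 0], 20],
    [[-0.3, 0, -18], [0, 0, 0], 20],
    [[-0.3, 0, -18], [0, 0, 0], 20],
    [[-0.3, 0, -18], [0, 0, 0], 20]
  ],
  "grip_force": 25
}}

```text
clock: 2.7
eef_pos: [448.2, -215.8, 50.7]
eef_rot: [3.141, -0.0, 0.0]
wrist_force: [-0.5, 0.4, 3.0]
finger_gap: 26.0
```

Emit:
{"op": "apply_moves", "data": {
  "series": [
    [[0, 0, 6], [0, 0, 0], 20],
    [[4, 2, 11], [0, 0, 0.18], 20],
    [[8, 4, 14], [0, 0, 0.36], 20],
    [[12, 6, 14], [0, 0, 0.54], 20],
    [[16, 8, 14], [0, 0, 0.72], 20],
    [[19.7, 10.6, 14], [0, 0, 0.9], 20],
    [[19.7, 10.6, 14], [0, 0, 1.08], 20],
    [[19.7, 10.6, 14], [0, 0, 1.26], 20],
    [[19.7, 10.6, 14], [0, 0, 1.44], 20],
    [[19.7, 10.6, 14], [0, 0, 1.62], 20]
  ]
}}

```text
clock: 3.95
eef_pos: [644.8, -109.6, 189.7]
eef_rot: [-3.14, -0.0, 1.626]
wrist_force: [0.1, 0.4, -3.5]
finger_gap: 25.8
```

```bash
python3 - <<'E'
from h import *
s,im,d=snap('wrist','w2'); print(s['clock'],s['joints'],s['qd'].round(3),s['eef_pos'],s['eef_rot'])
E
```

```text
3.95 [-2.24390318e-01  5.66461031e-01  1.23895506e+00 -3.90958983e-05
  1.33756802e+00 -1.85040848e+00] [-0.000e+00 -1.000e-03  0.000e+00 -1.000e-03 -2.000e-03 -1.432e+00] [ 644.80661549 -109.63511468  189.69630283] [-3.14024475e+00 -3.47469064e-04  1.62602699e+00]
```

View pics/w2.png

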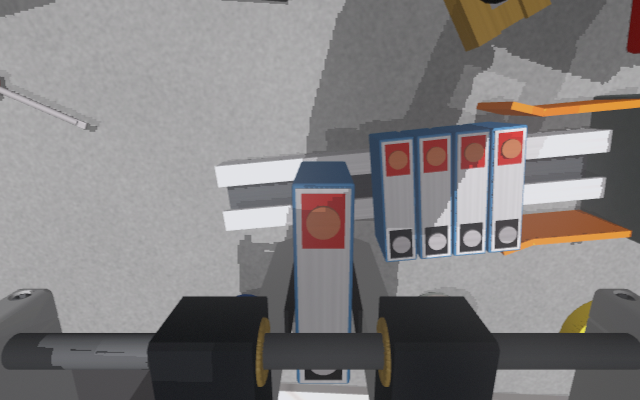

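```bash
python3 - <<'E'
from h import *
f=np.load('pics/w2.npz');a=(f['p'],f['r'])
im=f['im'];cv2.imwrite('pics/w2z.png',cv2.resize(im[90:280,200:640,::-1],None,fx=1.8,fy=1.8,interpolation=cv2.INTER_CUBIC))
P=cloud('wrist',f['d'],*a)
for uv in((430,190),(465,190),(570,142),(570,190),(260,175),(322,250)):print(uv,P[uv[1],uv[0]].round(1))
m=((P[...,2]>84)&(P[...,2]<91)&(f['d']>0)).astype(np.uint8);m[:,:368]=0;m[:115]=0;m[265:]=0;m[:,528:]=0
cv2.imwrite('pics/m.png',m*255)
g=np.load('pics/top0.npz')
for tag,n in(('w2','wrist'),):
    for c in cv2.findContours(m,0,cv2.CHAIN_APPROX_NONE)[0]:
        if cv2.contourArea(c)>200:
            r=cv2.minAreaRect(ray('wrist',c[:,0],89,*a)[:,:2].astype(np.float32));print(r)
E
```

```text
(430, 190) [621.1 -29.7  90.7]
(465, 190) [619.9  -2.7  89.9]
(570, 142) [583.1 111.9  29.7]
(570, 190) [627.7 123.7  29.1]
(260, 175) [ 629.3 -170.6   28.7]
(322, 250) [ 623.1 -111.9  210. ]
((632.3120727539062, -53.11604309082031), (99.95425415039062, 26.4769344329834), 8.89246940612793)
((623.836181640625, 1.5910263061523438), (100.13822937011719, 82.00384521484375), 9.021181106567383)
```

View pics/w2z.png

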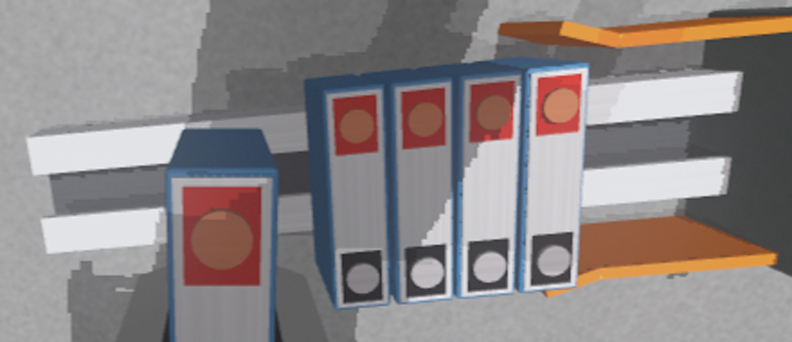

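View pics/m.png

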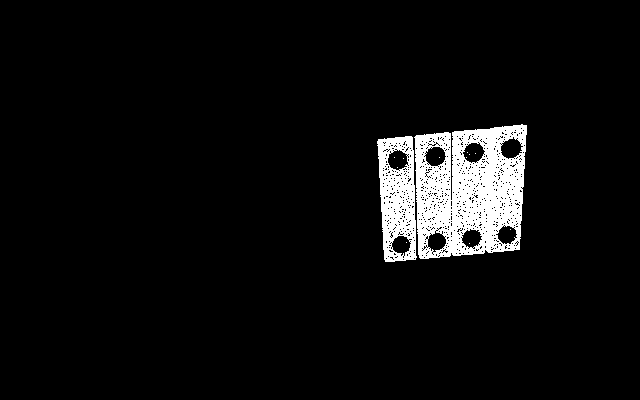

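```bash
python3 - <<'E'
from h import *
f=np.load('pics/w2.npz');a=(f['p'],f['r']);P=cloud('wrist',f['d'],*a)
m=((abs(P[...,2]-29)<3)&(f['d']>0)&(f['im'].min(-1)>95)).astype(np.uint8)
m=cv2.morphologyEx(m,cv2.MORPH_OPEN,np.ones((3,3)))
cv2.imwrite('pics/m2.png',m*255)
q=ray('wrist',np.argwhere(m)[:,::-1],29,*a)[:,:2]
th=np.radians(98.8);u=np.array([np.cos(th),np.sin(th)]);v=np.array([-u[1],u[0]]);o=np.array([632.3,-53.1])
s=(q-o)@u;t=(q-o)@v;k=(abs(t)<40)&(s>-170)&(s<190)
s,t=s[k],t[k]
L=[]
for a0 in range(-160,180,8):
    j=(s>=a0)&(s<a0+8)
    if j.sum()<40: continue
    tt=t[j];pl=tt[tt>0];mi=tt[tt<0]
    L.append((a0+4,)+tuple(round(float(x),1) for x in((np.percentile(pl,98),np.percentile(pl,2)) if len(pl)>15 else (0,0))+((np.percentile(mi,98),np.percentile(mi,2)) if len(mi)>15 else (0,0)))+(j.sum(),))
for l in L:print(l)
print(s.min(),s.max(),np.percentile(s,[.2,99.8]))
E
```

```text
(-156, 33.4, 14.4, -10.7, -30.2, np.int64(227))
(-148, 33.8, 13.9, -10.4, -30.0, np.int64(350))
(-140, 33.4, 13.8, -10.1, -30.0, np.int64(350))
(-132, 33.1, 13.9, -10.2, -30.3, np.int64(346))
(-124, 33.3, 13.9, -10.4, -30.2, np.int64(350))
(-116, 33.4, 13.7, -10.4, -30.2, np.int64(351))
(-108, 33.4, 13.6, -10.5, -30.5, np.int64(351))
(-100, 32.9, 13.7, -10.7, -30.5, np.int64(353))
(-92, 32.9, 13.6, -10.7, -30.0, np.int64(283))
(-84, 33.1, 14.3, 0.0, 0.0, np.int64(155))
(-76, 33.4, 25.9, 0.0, 0.0, np.int64(46))
(-52, 32.9, 28.7, 0.0, 0.0, np.int64(42))
(-44, 32.9, 27.8, 0.0, 0.0, np.int64(51))
(-36, 33.0, 17.2, 0.0, 0.0, np.int64(85))
(-28, 32.5, 13.3, -11.4, -30.9, np.int64(323))
(-20, 32.4, 13.1, -11.0, -31.1, np.int64(360))
(-12, 32.5, 12.8, -12.7, -30.7, np.int64(150))
(132, 31.4, 12.4, -12.5, -32.2, np.int64(235))
(140, 31.5, 11.8, -12.3, -32.0, np.int64(373))
(148, 31.1, 12.0, -12.3, -32.2, np.int64(368))
(156, 31.1, 11.9, -12.6, -32.4, np.int64(368))
(164, 31.2, 11.8, -12.6, -32.3, np.int64(374))
(172, 31.0, 11.6, -12.7, -32.2, np.int64(370))
(180, 31.0, 11.5, -12.4, -32.4, np.int64(378))
-157.72102808803993 189.9694684663439 [-157.16814808  189.64577917]
```

View pics/m2.png

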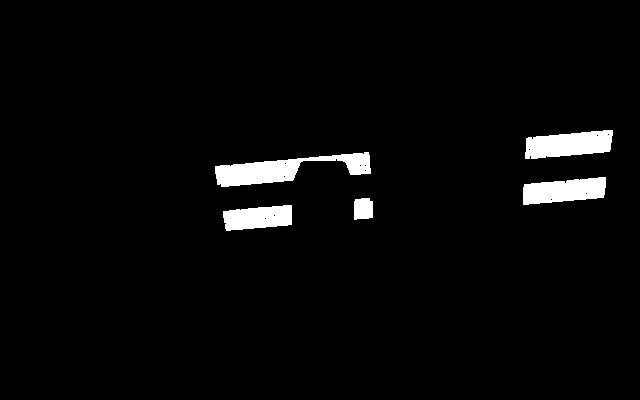

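Emit:
{"op": "apply_moves", "data": {
  "series": [
    [[-0.64, 0.6, 0], [0, 0, 0.097], 20],
    [[-0.64, 0.6, -3], [0, 0, 0.097], 20],
    [[-0.64, 0.6, -6], [0, 0, 0.097], 20],
    [[-0.64, 0.6, -9], [0, 0, 0.097], 20],
    [[-0.64, 0.6, -10.5], [0, 0, 0.097], 20],
    [[-0.64, 0.6, -11.3], [0, 0, 0.097], 20],
    [[-0.64, 0.6, -11.3], [0, 0, 0.097], 20],
    [[-0.64, 0.6, -11.3], [0, 0, 0.097], 20],
    [[-0.64, 0.6, -11.3], [0, 0, 0.097], 20],
    [[-0.64, 0.6, -11.3], [0, 0, 0.097], 20]
  ]
}}

```text
clock: 5.25
eef_pos: [638.8, -103.8, 77.9]
eef_rot: [3.141, 0.0, 1.717]
wrist_force: [0.9, 0.4, -2.6]
finger_gap: 25.9
```

```bash
python3 - <<'E'
from h import *
s,im,d=snap('wrist','w3'); print(s['clock'],s['qd'].round(3),s['eef_pos'],s['eef_rot'],s['wrist_force'])
P=cloud('wrist',d,s['eef_pos'],s['eef_rot']);z=P[...,2]
m=((z>82)&(z<94)&(d>0)).astype(np.uint8)
m2=((z>94)&(z<102)&(d>0)).astype(np.uint8)
cv2.imwrite('pics/m3.png',np.dstack([m*255,m2*255,m*0]))
E
```

```text
5.25 [ 0.001  0.003  0.001  0.     0.001 -0.   ] [ 638.81427373 -103.77164281   77.88572576] [3.14097747e+00 2.16243595e-04 1.71689648e+00] [ 0.92163413  0.36179798 -2.64001881]
```

View pics/w3.png

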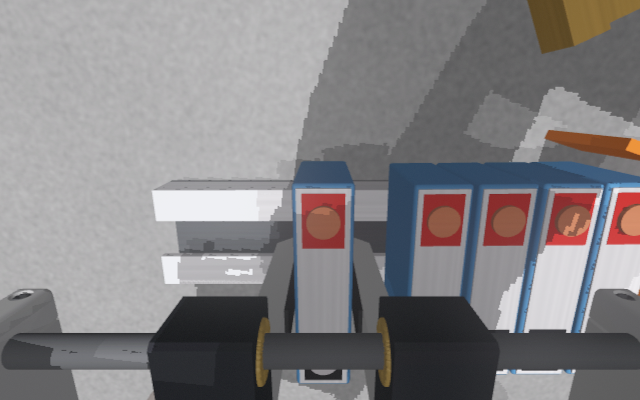

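View pics/m3.png

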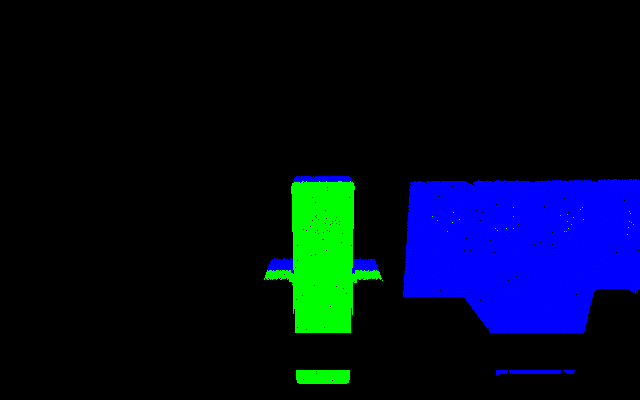

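```bash
python3 - <<'E'
from h import *
f=np.load('pics/w3.npz');a=(f['p'],f['r'])
P=cloud('wrist',f['d'],*a);z=P[...,2];u=np.array([np.cos(1.717),np.sin(1.717)]);v=np.array([-u[1],u[0]]);o=np.array([631.7,-53.2])
print('E top z',np.median(z[260:320,310:340]),'D top',np.median(z[240:290,420:450]))
def st(c,r,zp):
    q=ray('wrist',[(c,r)],zp,*a)[0,:2]-o;return (q@u).round(1),(q@v).round(1)
mE=(z>94)&(z<102);mD=(z>84)&(z<94)
for c in (305,322,340): print('E',c,st(c,np.argwhere(mE[:,c])[0,0],97.5))
for c in (420,460,490,520,550,585,615): print('row',c,st(c,np.argwhere(mD[:,c])[0,0],89))
for r in(230,300):
    cc=np.argwhere(mE[r])[:,0];print('E face',st(cc[0],r,97.5),st(cc[-1]+1,r,97.5))
for r in(200,280):
    cc=np.argwhere(mD[r,380:])[:,0]+380;print('D rear',st(cc[0],r,89))
E
```

```text
E top z 98.24809202304151 D top 90.11360310161197
E 305 (np.float64(-58.8), np.float64(51.7))
E 322 (np.float64(-51.9), np.float64(51.7))
E 340 (np.float64(-44.7), np.float64(52.1))
row 420 (np.float64(-9.9), np.float64(49.3))
row 460 (np.float64(7.3), np.float64(49.8))
row 490 (np.float64(20.1), np.float64(49.8))
row 520 (np.float64(33.0), np.float64(49.7))
row 550 (np.float64(45.8), np.float64(50.2))
row 585 (np.float64(60.7), np.float64(50.2))
row 615 (np.float64(73.6), np.float64(50.1))
E face (np.float64(-64.6), np.float64(31.1)) (np.float64(22.0), np.float64(31.0))
E face (np.float64(-65.0), np.float64(-2.3)) (np.float64(-38.2), np.float64(-2.3))
D rear (np.float64(-13.6), np.float64(41.8))
D rear (np.float64(-13.3), np.float64(3.0))
```

```bash
python3 - <<'E'
from h import *
f=np.load('pics/w3.npz');a=(f['p'],f['r']);im=f['im']
u=np.array([np.cos(1.717),np.sin(1.717)]);v=np.array([-u[1],u[0]]);o=np.array([631.7,-53.2])
hsv=cv2.cvtColor(im,cv2.COLOR_RGB2HSV)
m=(((hsv[...,0]<8)|(hsv[...,0]>172))&(hsv[...,1]>120)).astype(np.uint8)
m[:,:250]=0;m[:180]=0;m[260:]=0
for c in cv2.findContours(m,0,cv2.CHAIN_APPROX_NONE)[0]:
    if cv2.contourArea(c)<300: continue
    x,y,w,h=cv2.boundingRect(c)
    zp=97.9 if x<370 else 89
    q=ray('wrist',[(x,y),(x+w-1,y),(x,y+h-1),(x+w-1,y+h-1)],zp,*a)[:,:2]-o
    print((x,y,w,h),np.c_[q@u,q@v].round(1).tolist())
E
```

```text
(484, 194, 47, 52) [[18.2, 44.4], [38.1, 44.4], [21.3, 20.6], [42.1, 20.6]]
(421, 194, 45, 52) [[-9.1, 44.5], [10.0, 44.4], [-7.2, 20.6], [12.7, 20.6]]
(302, 194, 43, 54) [[-60.1, 46.8], [-43.0, 46.8], [-60.5, 23.5], [-42.6, 23.5]]
(607, 193, 33, 51) [[71.4, 44.8], [85.2, 44.8], [76.6, 21.6], [91.1, 21.6]]
(546, 193, 51, 52) [[45.0, 44.9], [66.6, 44.8], [49.2, 21.1], [71.8, 21.1]]
```

Emit:
{"op": "apply_moves", "data": {
  "series": [
    [[0.22, 0.03, -0.2], [0, 0, 0], 20],
    [[0.22, 0.03, -0.5], [0, 0, 0], 20],
    [[0.22, 0.03, -0.7], [0, 0, 0], 20],
    [[0.22, 0.03, -0.8], [0, 0, 0], 20],
    [[0.22, 0.03, -0.82], [0, 0, 0], 20],
    [[0.22, 0.03, -0.82], [0, 0, 0], 20],
    [[0.22, 0.03, -0.82], [0, 0, 0], 38],
    [[0.22, 0.03, -0.82], [0, 0, 0], 38],
    [[0.22, 0.03, -0.82], [0, 0, 0], 38],
    [[0.22, 0.03, -0.82], [0, 0, 0], 38]
  ]
}}

```text
clock: 6.55
eef_pos: [640.9, -103.5, 69.2]
eef_rot: [3.142, 0.0, 1.717]
wrist_force: [-0.4, 0.6, -0.3]
finger_gap: 35.3
```

Emit:
{"op": "apply_moves", "data": {
  "series": [
    [[0, 0, 5], [0, 0, 0], 38],
    [[0, 0, 10], [0, 0, 0], 38],
    [[0.46, -4.4, 12], [0, 0, -0.18], 64],
    [[0.46, -4.4, 12], [0, 0, -0.36], 64],
    [[0.46, -4.4, 12], [0, 0, -0.54], 64],
    [[0.46, -4.4, 12], [0, 0, -0.72], 64],
    [[0.46, -4.4, 12], [0, 0, -0.9], 64],
    [[0.46, -4.4, 12], [0, 0, -1.08], 64],
    [[0.46, -4.4, 12], [0, 0, -1.26], 64],
    [[0.46, -4.4, 12], [0, 0, -1.44], 64]
  ]
}}

```text
clock: 7.8
eef_pos: [645.5, -147.4, 189.2]
eef_rot: [-3.142, 0.0, 0.271]
wrist_force: [0.1, -0.8, -0.2]
finger_gap: 60.4
```

Emit:
{"op": "apply_moves", "data": {
  "series": [
    [[0, 0, 0], [0, 0, -0.131], 64],
    [[0, 0, 0], [0, 0, -0.131], 64],
    [[0, 0, 0], [0, 0, -0.131], 64],
    [[0, 0, -2], [0, 0, -0.131], 64],
    [[0, 0, -2], [0, 0, -0.131], 64],
    [[0, 0, -2], [0, 0, -0.131], 64],
    [[0, 0, -2], [0, 0, -0.131], 64],
    [[0, 0, -2], [0, 0, -0.131], 64],
    [[0, 0, -2], [0, 0, -0.131], 64],
    [[0, 0, -2], [0, 0, -0.131], 64]
  ]
}}

```text
clock: 9.05
eef_pos: [645.5, -147.4, 169.3]
eef_rot: [-3.142, -0.0, 0.146]
wrist_force: [0.0, -0.4, 0.2]
finger_gap: 60.3
```

```bash
python3 - <<'E'
from h import *
s,im,d=snap('wrist','w4'); print(s['clock'],s['qd'].round(3),s['eef_pos'],s['eef_rot'],s['wrist_force'],s['finger_gap'])
P=cloud('wrist',d,s['eef_pos'],s['eef_rot']);z=P[...,2];a=(s['eef_pos'],s['eef_rot'])
u=np.array([np.cos(1.717),np.sin(1.717)]);v=np.array([-u[1],u[0]]);o=np.array([631.7,-53.2])
m=((z>86)&(z<92)&(d>0)).astype(np.uint8);m[330:]=0
cv2.imwrite('pics/m4.png',m*255)
for c in cv2.findContours(m,0,cv2.CHAIN_APPROX_NONE)[0]:
    if cv2.contourArea(c)<300: continue
    r=cv2.minAreaRect(ray('wrist',c[:,0],89,*a)[:,:2].astype(np.float32));q=np.array(r[0])-o;print(cv2.boundingRect(c),r,q@u,q@v)
E
```

```text
9.05 [-0.003  0.    -0.001 -0.002 -0.002  0.   ] [ 645.45692174 -147.43462799  169.30734038] [-3.14158355e+00 -2.35328062e-05  1.46055475e-01] [ 0.02387255 -0.40383596  0.22235659] 60.27875576011003
(253, 141, 146, 38) ((639.6953125, -104.11100006103516), (99.42413330078125, 25.660371780395508), 8.299727439880371) -51.532628258002234 -0.4931267686171799
(248, 58, 156, 43) ((632.3350830078125, -52.24655532836914), (99.50104522705078, 25.672040939331055), 8.305835723876953) 0.8507515948323063 -0.7672085065767221
(245, 0, 162, 56) ((627.8134765625, -22.409839630126953), (99.61206817626953, 31.136829376220703), 8.30841064453125) 31.02787020162299 -0.6405550592841022
```

View pics/w4.png

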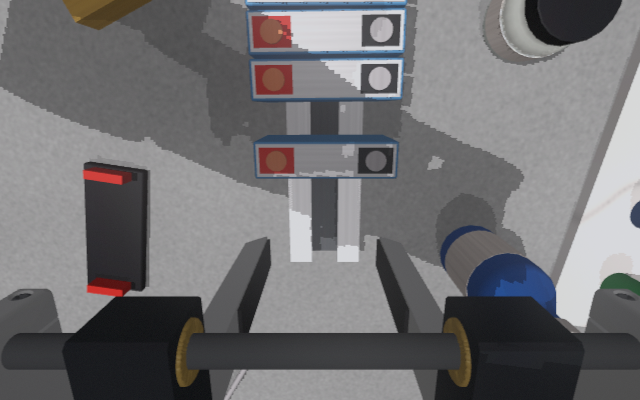

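Emit:
{"op": "apply_moves", "data": {
  "series": [
    [[0, 0, -4], [0, 0, 0], 64],
    [[0, 0, -8], [0, 0, 0], 64],
    [[0, 0, -10.3], [0, 0, 0], 64],
    [[-0.22, 1.48, -10.3], [0, 0, 0], 64],
    [[-0.32, 2.18, -10.3], [0, 0, 0], 64],
    [[-0.41, 2.77, -10.3], [0, 0, 0], 64],
    [[-0.5, 3.36, -10.3], [0, 0, 0], 64],
    [[-0.58, 3.96, -10.3], [0, 0, 0], 64],
    [[-0.67, 4.55, -10.3], [0, 0, 0], 64],
    [[-0.73, 4.95, -10.3], [0, 0, 0], 64]
  ]
}}

```text
clock: 10.35
eef_pos: [638.2, -97.8, 66.5]
eef_rot: [3.141, -0.0, 0.146]
wrist_force: [0.7, -5.5, 2.8]
finger_gap: 60.4
```

```bash
python3 - <<'E'
from h import *
s,im,d=snap('wrist','w5'); print(s['clock'],s['qd'].round(3),s['eef_pos'],s['eef_rot'],s['wrist_force'],s['finger_gap'],s['moment'])
E
```

```text
10.35 [ 0.041 -0.019  0.03  -0.003 -0.014  0.046] [638.24242224 -97.82389065  66.47881966] [ 3.14111449e+00 -3.85453473e-04  1.46030653e-01] [ 0.68134757 -5.45781191  2.79109597] 60.365814539688145 [-0.95721612 -0.13934752  0.0797721 ]
```

View pics/w5.png

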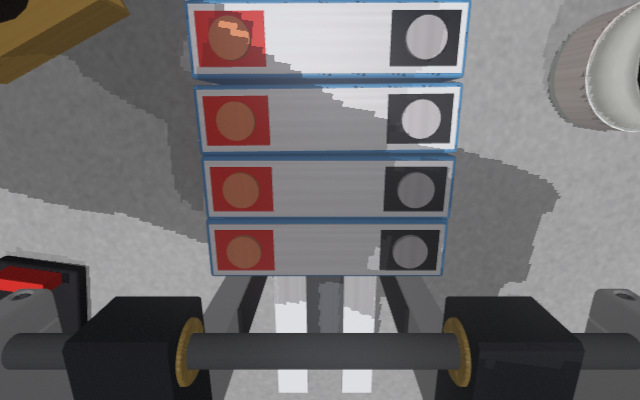

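Emit:
{"op": "apply_moves", "data": {
  "series": [
    [[-0.12, 0.79, 0], [0, 0, 0], 64],
    [[-0.23, 1.58, 0], [0, 0, 0], 64],
    [[-0.35, 2.37, 0], [0, 0, 0], 64],
    [[-0.47, 3.17, 0], [0, 0, 0], 64],
    [[-0.58, 3.96, 0], [0, 0, 0], 64],
    [[-0.7, 4.75, 0], [0, 0, 0], 64],
    [[-0.82, 5.54, 0], [0, 0, 0], 64],
    [[-0.93, 6.33, 0], [0, 0, 0], 64],
    [[-1.05, 7.12, 0], [0, 0, 0], 64],
    [[-1.17, 7.91, 0], [0, 0, 0], 64]
  ]
}}

```text
clock: 11.65
eef_pos: [626.6, -19.5, 66.4]
eef_rot: [3.14, -0.0, 0.145]
wrist_force: [1.5, -7.3, 2.6]
finger_gap: 59.9
```

```bash
python3 - <<'E'
from h import *
s,im,d=snap('top','t6'); print(s['clock'],s['qd'].round(3),s['eef_pos'],s['eef_rot'],s['wrist_force'],s['finger_gap'],s['moment'])
snap('wrist','w6')
s,i2,d=snap('scene','s6')
cv2.imwrite('pics/t6z.png',np.vstack([cv2.resize(i2[150:270,200:400,::-1],None,fx=4,fy=4)[:480]]))
E
```

```text
11.65 [ 0.098 -0.023  0.038  0.001 -0.015  0.098] [626.62692    -19.49270053  66.4432514 ] [ 3.14041819e+00 -4.31662896e-04  1.45481079e-01] [ 1.51942919 -7.32474005  2.61488005] 59.94294989496894 [-1.41377826 -0.32269645 -0.00980887]
```

View pics/w6.png

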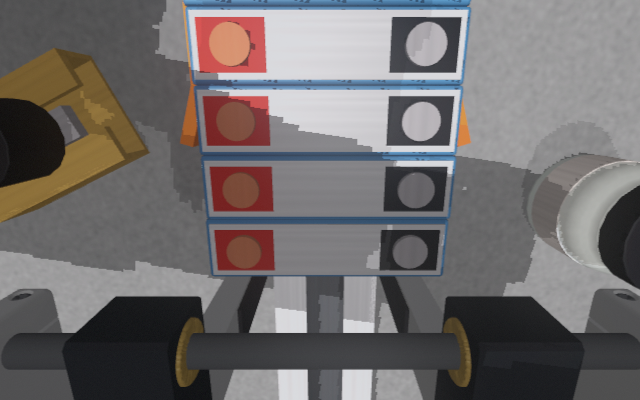

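View pics/t6z.png

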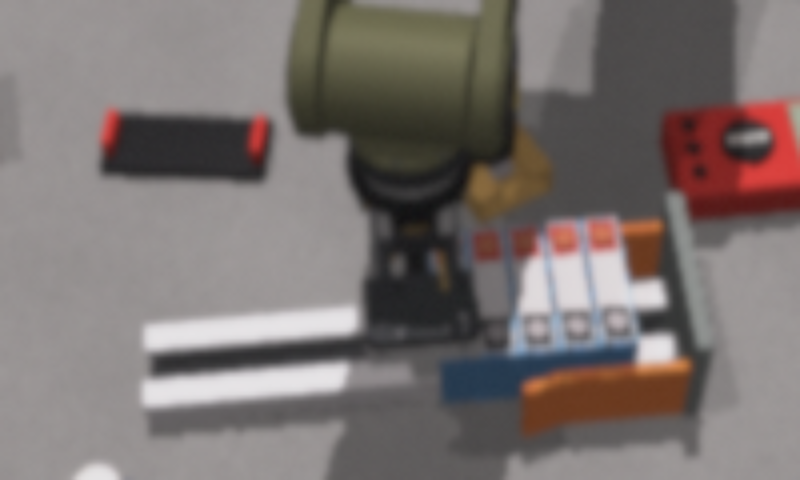

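```bash
python3 - <<'E'
from h import *
f=np.load('pics/w2.npz');a=(f['p'],f['r'])
u=np.array([np.cos(1.717),np.sin(1.717)]);v=np.array([-u[1],u[0]]);o=np.array([631.7,-53.2])
m=cv2.imread('pics/m2.png',0)
q=ray('wrist',np.argwhere(m)[:,::-1],29,*a)[:,:2]-o;s=q@u;t=q@v
for lo,hi in((-30,-14),(14,30)):
    j=(t>lo)&(t<hi);print(np.percentile(s[j],[0,.5,99.5,100]))
f=np.load('pics/w6.npz');a=(f['p'],f['r'])
for c in((211,275),(443,275)):
    q=ray('wrist',[c],89,*a)[0,:2]-o;print(q@u,q@v)
E
```

```text
[-157.69126227 -156.77096952  207.65887363  208.58450517]
[-157.70089243 -156.68347376  207.58069696  208.43834502]
45.03298515995468 49.02925401473715
44.8651155345543 -50.327478955888765
```

Emit:
{"op": "apply_moves", "data": {
  "series": [
    [[-0.1, 0.69, 0], [0, 0, 0], 64],
    [[-0.2, 1.38, 0], [0, 0, 0], 64],
    [[-0.29, 1.98, 0], [0, 0, 0], 64],
    [[-0.36, 2.47, 0], [0, 0, 0], 64],
    [[-0.41, 2.77, 0], [0, 0, 0], 64],
    [[-0.42, 2.87, 0], [0, 0, 0], 64],
    [[-0.44, 2.97, 0], [0, 0, 0], 64],
    [[-0.44, 2.97, 0], [0, 0, 0], 64],
    [[-0.45, 3.07, 0], [0, 0, 0], 64],
    [[-0.45, 3.07, 0], [0, 0, 0], 64]
  ]
}}

```text
clock: 13.05
eef_pos: [622.0, 11.1, 66.2]
eef_rot: [3.141, 0.0, 0.146]
wrist_force: [0.2, -7.3, 1.4]
finger_gap: 60.1
```

```bash
python3 - <<'E'
from h import *
s,i2,d=snap('scene','s7');print(s['clock'],s['eef_pos'],s['wrist_force'],s['moment'])
cv2.imwrite('pics/s7z.png',cv2.resize(i2[190:260,300:390,::-1],None,fx=8,fy=8,interpolation=cv2.INTER_CUBIC))
E
```

```text
13.05 [622.00453121  11.13341901  66.21335908] [ 0.22278424 -7.27584061  1.37443873] [-1.09091    -0.27652813  0.00157358]
```

View pics/s7z.png

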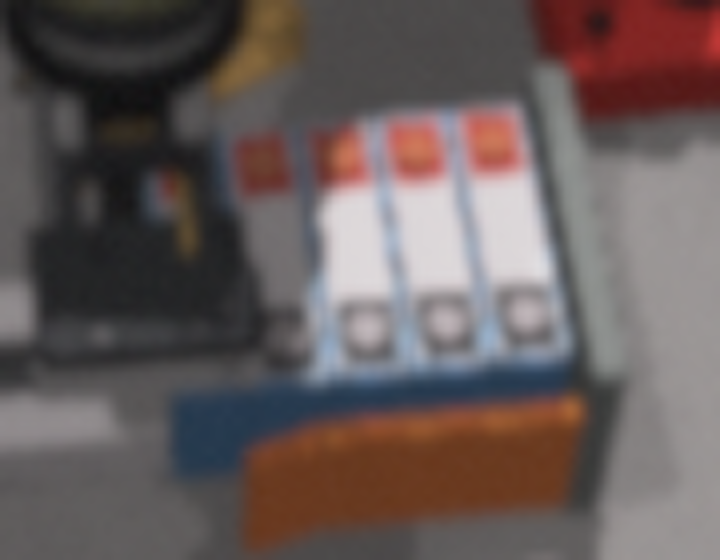

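Emit:
{"op": "apply_moves", "data": {
  "series": [
    [[-0.01, 0.1, 0], [0, 0, 0], 64],
    [[-0.01, 0.1, 0], [0, 0, 0], 64],
    [[-0.03, 0.2, 0], [0, 0, 0], 64],
    [[-0.03, 0.2, 0], [0, 0, 0], 64],
    [[-0.03, 0.2, 0], [0, 0, 0], 64],
    [[-0.04, 0.3, 0], [0, 0, 0], 64],
    [[-0.04, 0.3, 0], [0, 0, 0], 64],
    [[-0.04, 0.3, 0], [0, 0, 0], 64],
    [[-0.04, 0.3, 0], [0, 0, 0], 64],
    [[-0.04, 0.3, 0], [0, 0, 0], 64]
  ]
}}

```text
clock: 14.35
eef_pos: [621.6, 14.2, 66.2]
eef_rot: [3.141, 0.0, 0.146]
wrist_force: [1.2, -6.5, 1.2]
finger_gap: 60.2
```

Emit:
{"op": "apply_moves", "data": {
  "series": [
    [[-0.01, 0.1, 0], [0, 0, 0], 64],
    [[-0.01, 0.1, 0], [0, 0, 0], 64],
    [[-0.02, 0.15, 0], [0, 0, 0], 64],
    [[-0.02, 0.15, 0], [0, 0, 0], 64],
    [[-0.03, 0.2, 0], [0, 0, 0], 64],
    [[-0.03, 0.2, 0], [0, 0, 0], 64],
    [[-0.03, 0.2, 0], [0, 0, 0], 64],
    [[-0.03, 0.2, 0], [0, 0, 0], 64],
    [[-0.03, 0.2, 0], [0, 0, 0], 64],
    [[-0.03, 0.2, 0], [0, 0, 0], 64]
  ]
}}

```text
clock: 15.6
eef_pos: [621.5, 15.3, 66.2]
eef_rot: [3.14, -0.0, 0.145]
wrist_force: [2.4, -12.4, 1.0]
finger_gap: 60.4
```

Emit:
{"op": "apply_moves", "data": {
  "series": [
    [[-0.01, 0.05, 0], [0, 0, 0], 64],
    [[-0.01, 0.05, 0], [0, 0, 0], 64],
    [[-0.01, 0.08, 0], [0, 0, 0], 64],
    [[-0.01, 0.08, 0], [0, 0, 0], 64],
    [[-0.01, 0.08, 0], [0, 0, 0], 64],
    [[-0.01, 0.08, 0], [0, 0, 0], 64],
    [[-0.01, 0.08, 0], [0, 0, 0], 64],
    [[-0.01, 0.08, 0], [0, 0, 0], 64],
    [[-0.01, 0.08, 0], [0, 0, 0], 64],
    [[-0.01, 0.08, 0], [0, 0, 0], 64]
  ]
}}

```text
clock: 16.85
eef_pos: [621.5, 15.4, 66.3]
eef_rot: [3.139, -0.0, 0.145]
wrist_force: [5.0, -17.9, -0.7]
finger_gap: 60.4
```

```bash
python3 - <<'E'
from h import *
s,i2,d=snap('scene','s8');print(s['clock'],s['eef_pos'],s['wrist_force'],s['moment'])
cv2.imwrite('pics/s8z.png',cv2.resize(i2[190:260,300:390,::-1],None,fx=8,fy=8,interpolation=cv2.INTER_CUBIC))
snap('wrist','w8')
E
```

```text
16.85 [621.52427868  15.37592491  66.26845477] [  4.98532787 -17.87177147  -0.70491402] [-2.7727192  -0.5355664   0.17693391]
```

View pics/s8z.png

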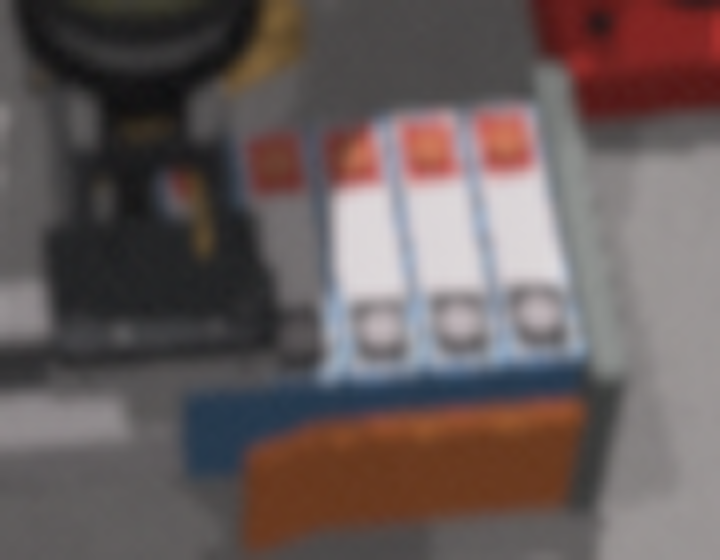

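View pics/w8.png

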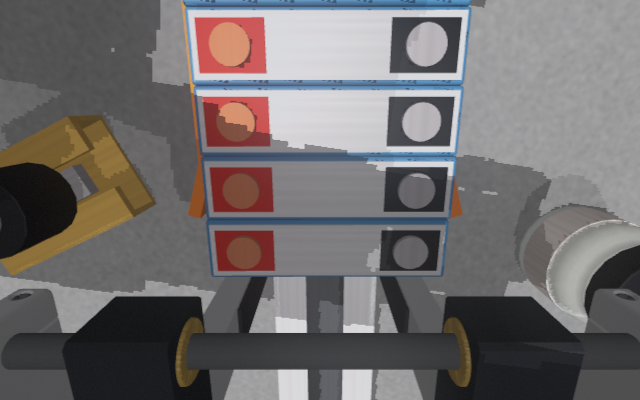

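Emit:
{"op": "apply_moves", "data": {
  "series": [
    [[0.15, -1, 0], [0, 0, 0], 64],
    [[0.44, -3, 0], [0, 0, 0], 64],
    [[0.44, -3, 5], [0, 0, 0], 64],
    [[0.44, -3, 11], [0, 0, 0], 64],
    [[0.44, -3, 16], [0, 0, -0.18], 64],
    [[-4, -2, 16], [0, 0, -0.36], 64],
    [[-8, -1, 16], [0, 0, -0.54], 64],
    [[-12, 0, 16], [0, 0, -0.72], 64],
    [[-16.5, 0.1, 16], [0, 0, -0.9], 64],
    [[-16.5, 0.1, 16], [0, 0, -1.08], 64]
  ]
}}

```text
clock: 18.2
eef_pos: [454.3, 18.3, 226.6]
eef_rot: [-3.141, 0.0, -0.94]
wrist_force: [0.5, -0.3, 0.8]
finger_gap: 60.4
```

Emit:
{"op": "apply_moves", "data": {
  "series": [
    [[0, 0, 0], [0, 0, -0.095], 64],
    [[0, 0, 0], [0, 0, -0.095], 64],
    [[0, 0, 0], [0, 0, -0.095], 64],
    [[0, 0, 0], [0, 0, -0.095], 64],
    [[0, 0, 0], [0, 0, -0.095], 64],
    [[0, 0, 0], [0, 0, -0.095], 64],
    [[0, 0, 0], [0, 0, -0.095], 64],
    [[0, 0, 0], [0, 0, -0.095], 64],
    [[0, 0, 0], [0, 0, -0.095], 64],
    [[0, 0, 0], [0, 0, -0.095], 64]
  ]
}}

```text
clock: 19.45
eef_pos: [456.2, 18.7, 226.2]
eef_rot: [-3.142, -0.0, -1.029]
wrist_force: [0.4, -0.3, -0.1]
finger_gap: 59.7
```

```bash
python3 - <<'E'
from h import *
s,im,d=snap('wrist','w9');print(s['clock'],s['eef_pos'],s['eef_rot'],s['wrist_force'],s['qd'].round(3))
a=(s['eef_pos'],s['eef_rot']);P=cloud('wrist',d,*a);z=P[...,2]
hsv=cv2.cvtColor(im,cv2.COLOR_RGB2HSV)
m=((z>130)&(z<145)&(d>0)).astype(np.uint8);m[:,:200]=0;m[:,450:]=0;m[320:]=0
cv2.imwrite('pics/m9.png',m*255)
for c in cv2.findContours(m,0,cv2.CHAIN_APPROX_NONE)[0]:
    if cv2.contourArea(c)<100: continue
    print(cv2.boundingRect(c),cv2.minAreaRect(ray('wrist',c[:,0],139,*a)[:,:2].astype(np.float32)))
E
```

```text
19.45 [456.16287741  18.67062256 226.24670555] [-3.14157785e+00 -7.54106162e-06 -1.02895615e+00] [ 0.44457559 -0.32553864 -0.09486271] [-0.     0.001  0.    -0.    -0.    -0.   ]
(307, 178, 27, 78) ((454.3137512207031, 19.335742950439453), (61.04840087890625, 17.847131729125977), 33.43556213378906)
```

View pics/w9.png

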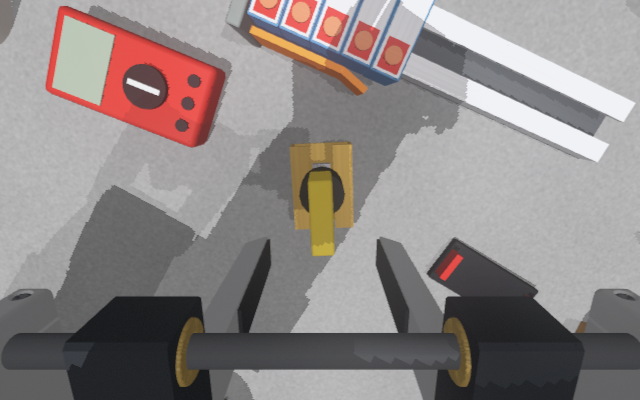

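View pics/m9.png

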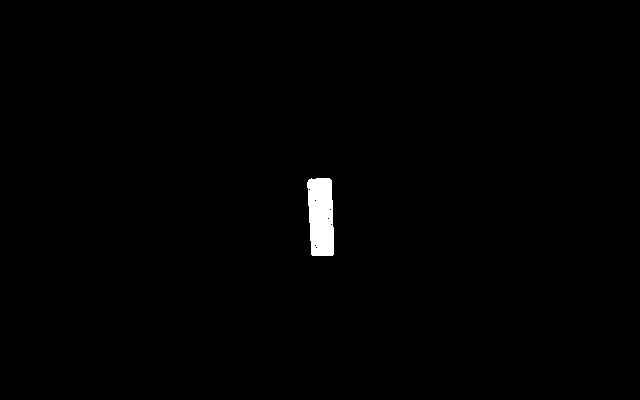

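Emit:
{"op": "apply_moves", "data": {
  "series": [
    [[-0.19, 0.06, -3], [0, 0, 0.042], 64],
    [[-0.19, 0.06, -6], [0, 0, 0.042], 64],
    [[-0.19, 0.06, -8.5], [0, 0, 0.042], 64],
    [[-0.19, 0.06, -9.8], [0, 0, 0.042], 64],
    [[-0.19, 0.06, -9.8], [0, 0, 0.042], 64],
    [[-0.19, 0.06, -9.8], [0, 0, 0.042], 10],
    [[-0.19, 0.06, -9.8], [0, 0, 0.042], 10],
    [[-0.19, 0.06, -9.8], [0, 0, 0.042], 10],
    [[-0.19, 0.06, -9.8], [0, 0, 0.042], 10],
    [[-0.19, 0.06, -9.8], [0, 0, 0.042], 10]
  ],
  "grip_force": 40
}}

```text
clock: 20.75
eef_pos: [454.3, 19.2, 128.3]
eef_rot: [-3.141, -0.0, -0.987]
wrist_force: [1.1, -1.2, 0.4]
finger_gap: 17.7
```

Emit:
{"op": "apply_moves", "data": {
  "series": [
    [[0, 0, 2], [0, 0, 0], 10],
    [[0, 0, 5], [0, 0, 0], 10],
    [[0, 0, 9], [0, 0, 0], 10],
    [[3, -1, 11], [0, 0, 0.18], 10],
    [[7, -2, 11], [0, 0, 0.36], 10],
    [[11, -3, 11], [0, 0, 0.54], 10],
    [[15, -3.4, 11], [0, 0, 0.72], 10],
    [[17.2, -3.4, 11], [0, 0, 0.9], 10],
    [[17.2, -3.4, 11], [0, 0, 1.06], 10],
    [[17.2, -3.4, 11], [0, 0, 1.133], 10]
  ]
}}

```text
clock: 22.0
eef_pos: [626.2, -14.7, 237.0]
eef_rot: [-3.141, 0.002, 0.15]
wrist_force: [-0.1, 0.7, -3.1]
finger_gap: 17.6
```

Emit:
{"op": "apply_moves", "data": {
  "series": [
    [[0, 0, -1], [0, 0, 0], 10],
    [[0, 0, -3], [0, 0, 0], 10],
    [[0, 0, -5], [0, 0, 0], 10],
    [[0, 0, -7], [0, 0, 0], 10],
    [[0, 0, -7.5], [0, 0, 0], 10],
    [[0, 0, -7.5], [0, 0, 0], 10],
    [[0, 0, -7.5], [0, 0, 0], 10],
    [[0, 0, -7.5], [0, 0, 0], 10],
    [[0, 0, -7.5], [0, 0, 0], 10],
    [[0, 0, -7.5], [0, 0, 0], 10]
  ]
}}

```text
clock: 23.25
eef_pos: [626.3, -14.7, 163.4]
eef_rot: [3.142, -0.0, 0.146]
wrist_force: [0.1, -0.8, -3.2]
finger_gap: 17.8
```

```bash
python3 - <<'E'
from h import *
s,im,d=snap('wrist','w10');print(s['clock'],s['eef_pos'],s['eef_rot'],s['wrist_force'],s['finger_gap'],s['qd'].round(3))
s,i2,d=snap('scene','s10')
cv2.imwrite('pics/s10z.png',cv2.resize(i2[150:270,220:400,::-1],None,fx=4,fy=4,interpolation=cv2.INTER_CUBIC))
E
```

```text
23.25 [626.2996475  -14.74533293 163.37860777] [ 3.14156109e+00 -1.54800702e-04  1.45948826e-01] [ 0.13668113 -0.84765803 -3.23397855] 17.806236735516787 [0.001 0.003 0.001 0.    0.001 0.   ]
```

View pics/w10.png

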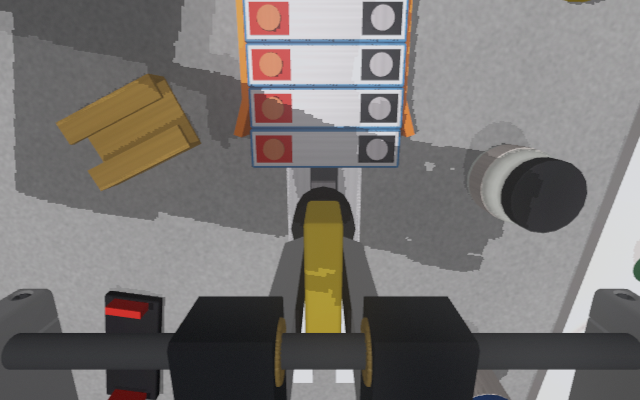

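View pics/s10z.png

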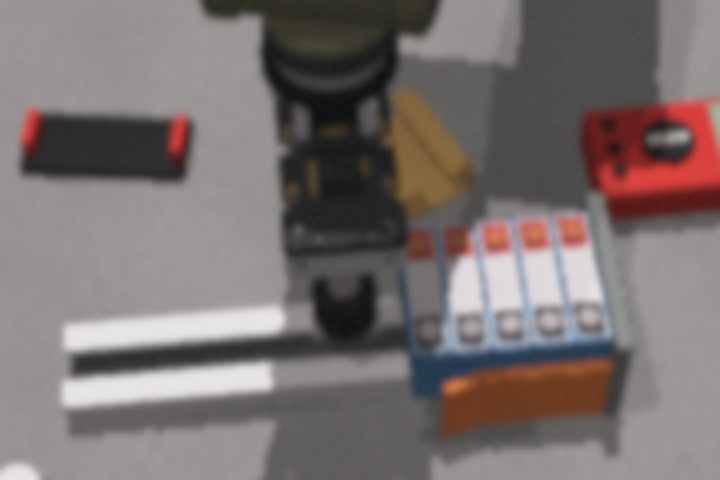

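```bash
python3 - <<'E'
from h import *
f=np.load('pics/w10.npz');a=(f['p'],f['r']);im=f['im'];P=cloud('wrist',f['d'],*a);z=P[...,2]
u=np.array([np.cos(1.717),np.sin(1.717)]);v=np.array([-u[1],u[0]]);o=np.array([631.7,-53.2])
T=lambda c,r,zp:tuple(float(x) for x in ((lambda q:((q@u).round(1),(q@v).round(1)))(ray('wrist',[(c,r)],zp,*a)[0,:2]-o)))
print('tcp',(f['p'][:2]-o)@u,(f['p'][:2]-o)@v)
m=((z>166)&(z<182)).astype(np.uint8);m[:,:295]=0;m[:,352:]=0;m[335:]=0
print('bar z',np.median(z[m>0]))
for r in(215,240,270,300,325):
    c=np.argwhere(m[r])[:,0];c=c[(c>298)&(c<350)];print(r,c[0],c[-1]+1,T(c[0],r,174),T(c[-1]+1,r,174))
ys=np.argwhere(m[:,323])[:,0];print('bar ends',ys[0],ys[-1],T(323,ys[0],174))
mc=((z>92)&(z<106)).astype(np.uint8);mc[:185]=0;mc[:,:280]=0;mc[:,365:]=0;mc[250:]=0
for r in (190,200,210,220,230):
    c=np.argwhere(mc[r])[:,0]
    if len(c):print('collar',r,c[0],c[-1]+1,T(c[0],r,100),T(c[-1]+1,r,100))
g=im.mean(-1)
print('strut row176',g[176,280:370].astype(int).tolist())
m=((z>24)&(z<33)).astype(int)
for r in (172,178,184): 
  c=np.argwhere(m[r,270:380])[:,0]+270; print(r,c.tolist()[:3],c.tolist()[-3:], [ (int(c[i]),int(c[i+1])) for i in range(len(c)-1) if c[i+1]-c[i]>3])
E
```

```text
tcp 38.83114603939241 -0.25946777315218783
bar z 174.09275184965185Traceback (most recent call last):
  File "<stdin>", line 9, in <module>
IndexError: index 0 is out of bounds for axis 0 with size 0
```

```bash
python3 - <<'E'
from h import *
f=np.load('pics/w10.npz');a=(f['p'],f['r']);im=f['im'];P=cloud('wrist',f['d'],*a);z=P[...,2]
u=np.array([np.cos(1.717),np.sin(1.717)]);v=np.array([-u[1],u[0]]);o=np.array([631.7,-53.2])
T=lambda c,r,zp:tuple(float(x) for x in ((lambda q:((q@u).round(1),(q@v).round(1)))(ray('wrist',[(c,r)],zp,*a)[0,:2]-o)))
hsv=cv2.cvtColor(im,cv2.COLOR_RGB2HSV)
m=((hsv[...,0]>20)&(hsv[...,0]<35)&(hsv[...,1]>110)).astype(np.uint8)
for r in(210,215,230,250,270,300,325):
    c=np.argwhere(m[r,295:352])[:,0]+295
    if len(c):print(r,c[0],c[-1]+1,T(c[0],r,174),T(c[-1]+1,r,174),z[r,315:330].mean().round(1))
ys=np.argwhere(m[:,323])[:,0];print('rows',ys[0],ys[-1]);print([(r,float(z[r,323].round(0))) for r in range(195,235,4)])
mc=((z>95)&(z<104)).astype(np.uint8)
for r in (190,195,200,205,210,220,230):
    c=np.argwhere(mc[r,285:365])[:,0]+285
    if len(c):print('collar',r,c[0],c[-1]+1,T(c[0],r,100),T(c[-1]+1,r,100))
m=((z>24)&(z<33)).astype(int)
for r in (172,176,180): 
  c=np.argwhere(m[r,270:380])[:,0]+270; k=[c[0],c[-1]+1]+[int(x) for i in range(len(c)-1) if c[i+1]-c[i]>3 for x in (c[i]+1,c[i+1])]
  print('strut',r,[(int(x),T(x,r,29)) for x in k])
E
```

```text
210 306 341 (74.2, 8.2) (74.1, -7.3) 153.9
215 305 342 (71.8, 8.7) (71.8, -7.7) 162.2
230 304 343 (64.8, 9.2) (64.7, -8.3) 174.4
250 304 343 (55.0, 9.4) (55.0, -8.4) 174.1
270 304 343 (45.0, 9.6) (45.0, -8.6) 174.2
300 304 341 (29.2, 9.8) (29.2, -7.9) 174.2
325 306 341 (15.4, 9.1) (15.3, -8.0) 174.2
rows 201 332
[(195, 93.0), (199, 100.0), (203, 141.0), (207, 149.0), (211, 156.0), (215, 163.0), (219, 168.0), (223, 174.0), (227, 174.0), (231, 174.0)]
collar 200 308 338 (58.4, 10.6) (58.3, -9.3)
collar 205 300 346 (54.9, 16.0) (54.9, -14.7)
collar 210 297 349 (51.4, 18.0) (51.4, -16.7)
collar 220 292 354 (44.4, 21.6) (44.3, -20.2)
collar 230 291 355 (37.2, 22.4) (37.2, -21.1)
strut 172 [(286, (63.8, 32.4)), (361, (63.7, -32.0)), (310, (63.8, 11.8)), (337, (63.7, -11.4))]
strut 176 [(287, (60.3, 31.6)), (361, (60.2, -32.1)), (310, (60.3, 11.8)), (337, (60.2, -11.5))]
strut 180 [(287, (56.8, 31.7)), (361, (56.7, -32.2)), (310, (56.8, 11.9)), (337, (56.7, -11.5))]
```

Emit:
{"op": "apply_moves", "data": {
  "series": [
    [[0.03, 0, -1], [0, 0, 0], 10],
    [[0.03, 0, -1.5], [0, 0, 0], 10],
    [[0.03, 0, -2], [0, 0, 0], 10],
    [[0.03, 0, -2.5], [0, 0, 0], 10],
    [[0.03, 0, -3], [0, 0, 0], 10],
    [[0.03, 0, -3.3], [0, 0, 0], 10],
    [[0.03, 0, -3.45], [0, 0, 0], 10],
    [[0.03, 0, -3.45], [0, 0, 0], 10],
    [[0.03, 0, -3.45], [0, 0, 0], 10],
    [[0.03, 0, -3.45], [0, 0, 0], 10]
  ]
}}

```text
clock: 24.6
eef_pos: [626.6, -14.7, 128.9]
eef_rot: [3.142, -0.0, 0.146]
wrist_force: [-0.5, -0.2, -2.7]
finger_gap: 18.0
```

Emit:
{"op": "apply_moves", "data": {
  "series": [
    [[-0.06, 0.4, 0], [0, 0, 0], 10],
    [[-0.12, 0.79, 0], [0, 0, 0], 10],
    [[-0.16, 1.09, 0], [0, 0, 0], 10],
    [[-0.19, 1.29, 0], [0, 0, 0], 10],
    [[-0.2, 1.38, 0], [0, 0, 0], 10],
    [[-0.22, 1.48, 0], [0, 0, 0], 10],
    [[-0.23, 1.53, 0], [0, 0, 0], 10],
    [[-0.23, 1.58, 0], [0, 0, 0], 10],
    [[-0.23, 1.58, 0], [0, 0, 0], 10],
    [[-0.23, 1.58, 0], [0, 0, 0], 10]
  ]
}}

```text
clock: 25.85
eef_pos: [624.3, 1.0, 128.8]
eef_rot: [-3.142, 0.0, 0.146]
wrist_force: [0.5, 0.0, -3.8]
finger_gap: 17.6
```

Emit:
{"op": "apply_moves", "data": {
  "series": [
    [[-0.01, 0.05, 0], [0, 0, 0], 10],
    [[-0.01, 0.1, 0], [0, 0, 0], 10],
    [[-0.02, 0.15, 0], [0, 0, 0], 10],
    [[-0.03, 0.2, 0], [0, 0, 0], 10],
    [[-0.03, 0.2, 0], [0, 0, 0], 10],
    [[-0.03, 0.2, 0], [0, 0, 0], 10],
    [[-0.03, 0.2, 0], [0, 0, 0], 10],
    [[-0.03, 0.2, 0], [0, 0, 0], 10],
    [[-0.03, 0.2, 0], [0, 0, 0], 10],
    [[-0.03, 0.2, 0], [0, 0, 0], 10]
  ]
}}

```text
clock: 27.1
eef_pos: [624.0, 3.1, 128.7]
eef_rot: [3.142, 0.0, 0.146]
wrist_force: [-0.4, -0.5, -3.1]
finger_gap: 17.6
```

Emit:
{"op": "apply_moves", "data": {
  "series": [
    [[-0.01, 0.05, 0], [0, 0, 0], 10],
    [[-0.01, 0.1, 0], [0, 0, 0], 10],
    [[-0.01, 0.1, 0], [0, 0, 0], 10],
    [[-0.02, 0.15, 0], [0, 0, 0], 10],
    [[-0.02, 0.15, 0], [0, 0, 0], 10],
    [[-0.02, 0.15, 0], [0, 0, 0], 10],
    [[-0.02, 0.15, 0], [0, 0, 0], 10],
    [[-0.02, 0.15, 0], [0, 0, 0], 10],
    [[-0.02, 0.15, 0], [0, 0, 0], 10],
    [[-0.02, 0.15, 0], [0, 0, 0], 10]
  ]
}}

```text
clock: 28.35
eef_pos: [623.8, 3.8, 128.8]
eef_rot: [3.14, -0.0, 0.146]
wrist_force: [0.9, -7.6, -2.5]
finger_gap: 17.8
```

```bash
python3 - <<'E'
from h import *
s,im,d=snap('wrist','w11');print(s['clock'],s['eef_pos'],s['eef_rot'],s['wrist_force'],s['moment'])
s,i2,d=snap('scene','s11')
cv2.imwrite('pics/s11z.png',cv2.resize(i2[190:260,280:380,::-1],None,fx=8,fy=8,interpolation=cv2.INTER_CUBIC))
E
```

```text
28.35 [623.84840293   3.7651876  128.82427282] [ 3.14032659e+00 -7.97470474e-05  1.45694788e-01] [ 0.92992135 -7.55519863 -2.52794779] [-1.84348269 -0.16277498  0.02553986]
```

View pics/w11.png

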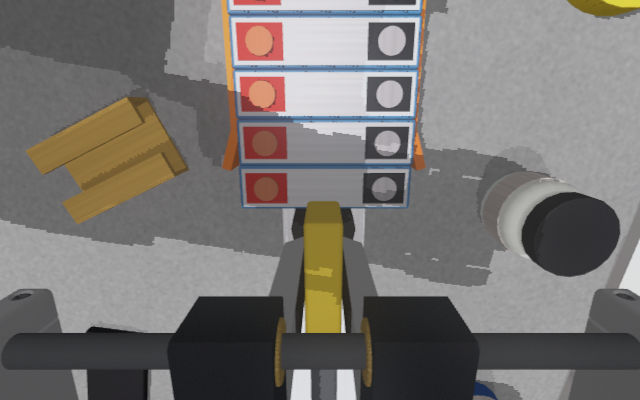

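View pics/s11z.png

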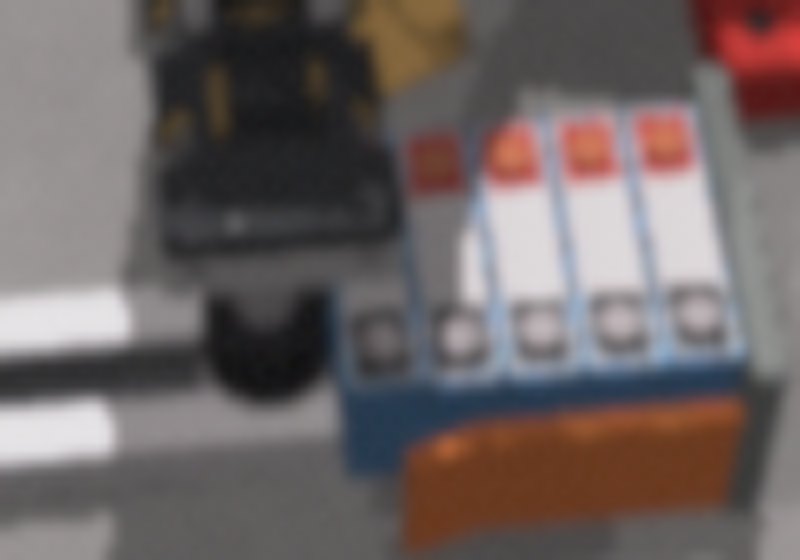

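Emit:
{"op": "apply_moves", "data": {
  "series": [
    [[0.02, -0.15, 0], [0, 0, 0], 10],
    [[0.02, -0.15, -0.05], [0, 0, 0], 10],
    [[0.02, -0.15, -0.05], [0, 0, 0.1], 10],
    [[0.02, -0.15, -0.05], [0, 0, 0.22], 10],
    [[0.02, -0.15, -0.05], [0, 0, 0.34], 10],
    [[0.02, -0.15, -0.05], [0, 0, 0.46], 10],
    [[0.02, -0.15, -0.05], [0, 0, 0.58], 10],
    [[0.02, -0.15, -0.05], [0, 0, 0.7], 10],
    [[0.02, -0.15, -0.05], [0, 0, 0.78], 10],
    [[0.02, -0.15, -0.05], [0, 0, 0.785], 10]
  ]
}}

```text
clock: 29.7
eef_pos: [624.1, 3.3, 128.4]
eef_rot: [3.141, -0.001, 0.931]
wrist_force: [0.7, -0.0, -2.7]
finger_gap: 18.0
```

Turning freely, with no sideways forces. Second half of the turn.

Emit:
{"op": "apply_moves", "data": {
  "series": [
    [[0, 0, 0], [0, 0, 0.1], 10],
    [[0, 0, 0], [0, 0, 0.22], 10],
    [[0, 0, 0], [0, 0, 0.34], 10],
    [[0, 0, 0], [0, 0, 0.46], 10],
    [[0, 0, 0], [0, 0, 0.58], 10],
    [[0, 0, 0], [0, 0, 0.7], 10],
    [[0, 0, 0], [0, 0, 0.78], 10],
    [[0, 0, 0], [0, 0, 0.786], 10],
    [[0, 0, 0], [0, 0, 0.786], 10],
    [[0, 0, 0], [0, 0, 0.786], 10]
  ]
}}

```text
clock: 30.95
eef_pos: [624.1, 3.1, 128.5]
eef_rot: [3.141, 0.0, 1.716]
wrist_force: [2.0, -0.1, -1.0]
finger_gap: 17.8
```

```bash
python3 - <<'E'
from h import *
s,im,d=snap('wrist','w12');print(s['clock'],s['eef_pos'],s['eef_rot'],s['wrist_force'],s['moment'])
s,i2,d=snap('scene','s12')
cv2.imwrite('pics/s12z.png',cv2.resize(i2[190:260,280:380,::-1],None,fx=8,fy=8,interpolation=cv2.INTER_CUBIC))
E
```

```text
30.95 [624.13828399   3.09840819 128.48147904] [3.14096999e+00 1.70306289e-05 1.71552753e+00] [ 1.95546563 -0.0940656  -0.96558776] [-0.14575267 -0.63357865 -0.00462085]
```

View pics/w12.png

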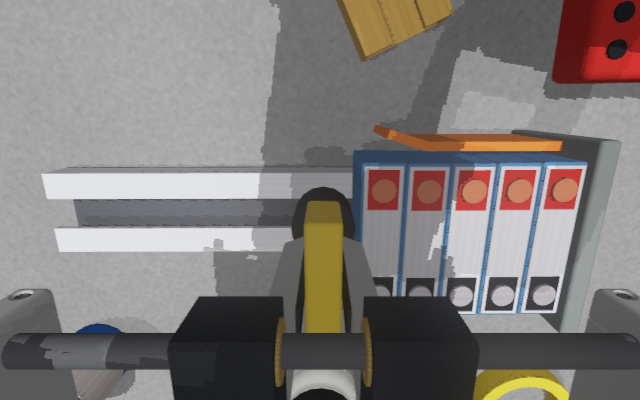

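View pics/s12z.png

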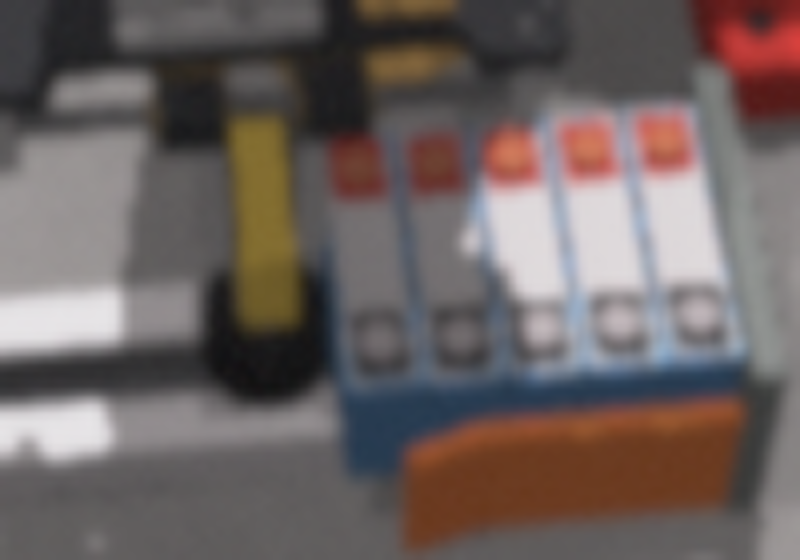

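Emit:
{"op": "apply_moves", "data": {
  "series": [
    [[0, 0.05, 0], [0, 0, 0], 10],
    [[0, 0.05, 0], [0, 0, 0], 10],
    [[0, 0.1, 0], [0, 0, 0], 10],
    [[0, 0.1, 0], [0, 0, 0], 10],
    [[0, 0.15, 0], [0, 0, 0], 10],
    [[0, 0.15, 0], [0, 0, 0], 10],
    [[0, 0.15, 0], [0, 0, 0], 10],
    [[0, 0.15, 0], [0, 0, 0], 10],
    [[0, 0.15, 0], [0, 0, 0], 10],
    [[0, 0.15, 0], [0, 0, 0], 10]
  ]
}}

```text
clock: 32.3
eef_pos: [624.1, 3.5, 128.5]
eef_rot: [3.141, 0.002, 1.717]
wrist_force: [2.4, -8.8, 0.6]
finger_gap: 17.7
```

Emit:
{"op": "apply_moves", "data": {
  "series": [
    [[0, 0, -0.04], [0, 0, 0], 10],
    [[0, -0.05, -0.04], [0, 0, 0], 10],
    [[0, -0.05, -0.04], [0, 0, 0], 10],
    [[0, -0.05, -0.04], [0, 0, 0], 45],
    [[0, -0.05, -0.04], [0, 0, 0], 45],
    [[0, -0.05, -0.04], [0, 0, 0], 45],
    [[0, -0.05, -0.04], [0, 0, 0], 45],
    [[0, -0.05, 1], [0, 0, 0], 45],
    [[0, -0.05, 4], [0, 0, 0], 45],
    [[0, -0.05, 9], [0, 0, 0], 45]
  ]
}}

```text
clock: 33.55
eef_pos: [623.4, 4.1, 218.7]
eef_rot: [-3.139, -0.001, 1.717]
wrist_force: [-0.0, 0.8, 0.3]
finger_gap: 42.6
```

Emit:
{"op": "apply_moves", "data": {
  "series": [
    [[-1, -2, 2], [0, 0, 0], 45],
    [[-3, -6, 4], [0, 0, 0], 45],
    [[-6, -11, 5], [0, 0, 0], 45],
    [[-6, -11, 5], [0, 0, 0], 45],
    [[-6, -11, 5], [0, 0, 0], 45],
    [[-6, -11, 5], [0, 0, 0], 45],
    [[-6, -11, 5], [0, 0, 0], 45],
    [[-6, -11, 5], [0, 0, 0], 45],
    [[-6, -11, 5], [0, 0, 0], 45],
    [[-6, -11, 5], [0, 0, 0], 45]
  ]
}}

```text
clock: 34.8
eef_pos: [564.0, -105.9, 268.2]
eef_rot: [-3.142, 0.0, 1.717]
wrist_force: [0.1, 0.7, -0.3]
finger_gap: 42.2
```

```bash
python3 - <<'E'
from h import *
s,im,d=snap('wrist','w13');print(s['clock'],s['eef_pos'],s['eef_rot'],s['wrist_force'],s['finger_gap'])
a=(s['eef_pos'],s['eef_rot']);P=cloud('wrist',d,*a);z=P[...,2]
m=((z>134)&(z<144)&(d>0)).astype(np.uint8);m[330:]=0
for c in cv2.findContours(m,0,cv2.CHAIN_APPROX_NONE)[0]:
    if cv2.contourArea(c)>100: print('bar',cv2.boundingRect(c),cv2.minAreaRect(ray('wrist',c[:,0],139,*a)[:,:2].astype(np.float32)),np.median(z[m>0]))
m=((z>86.5)&(z<92)&(d>0)).astype(np.uint8);m[330:]=0
for c in cv2.findContours(m,0,cv2.CHAIN_APPROX_NONE)[0]:
    if cv2.contourArea(c)>300: print('cells',cv2.boundingRect(c),cv2.minAreaRect(ray('wrist',c[:,0],89,*a)[:,:2].astype(np.float32)))
s,i2,d=snap('scene','s13')
cv2.imwrite('pics/s13z.png',cv2.resize(i2[180:260,280:380,::-1],None,fx=7,fy=7,interpolation=cv2.INTER_CUBIC))
snap('top','t13')
E
```

```text
34.8 [ 564.00098008 -105.8816677   268.2089046 ] [-3.14157002e+00  1.09266948e-05  1.71711171e+00] [ 0.14477901  0.66513332 -0.32329295] 42.24546236171605
bar (417, 249, 25, 48) ((615.8235473632812, -0.8185491561889648), (47.664451599121094, 19.117584228515625), 8.208956718444824) 138.9075580260327
cells (437, 201, 143, 109) ((607.0252685546875, 88.50376892089844), (124.7629623413086, 139.91184997558594), 5.26172399520874)
```

View pics/w13.png

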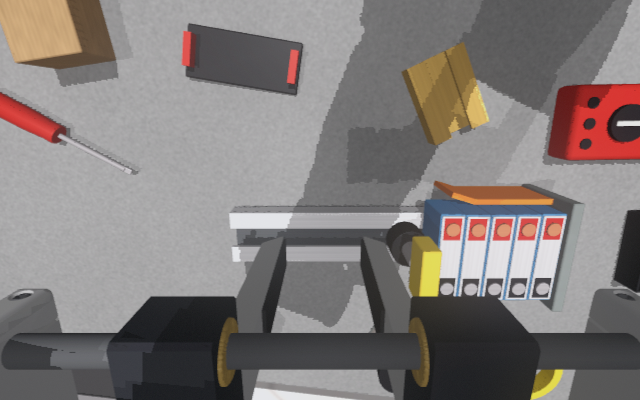

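View pics/s13z.png

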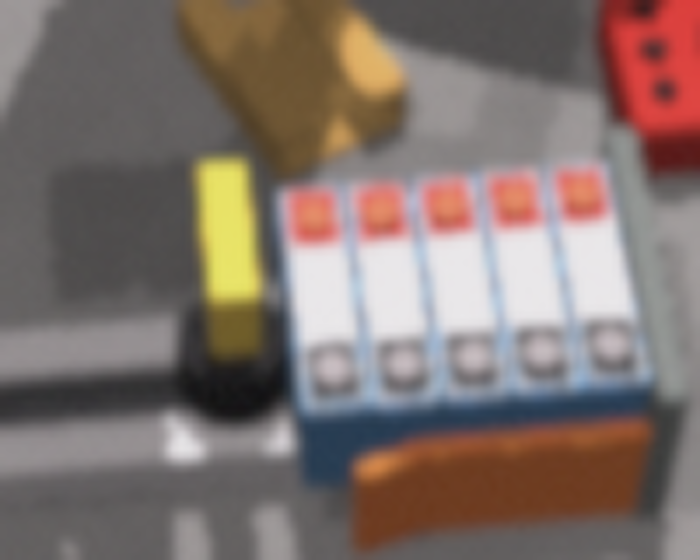

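View pics/t13.png

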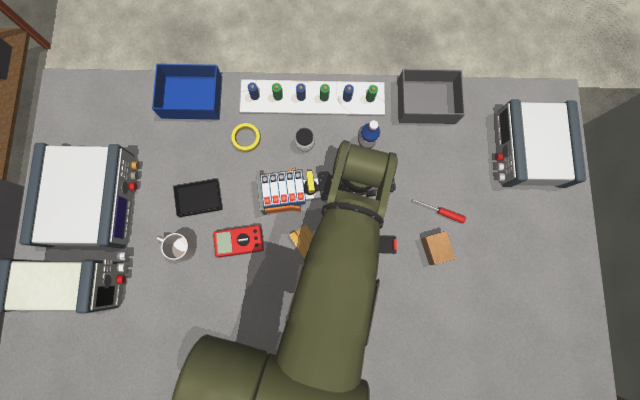

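Emit:
{"op": "apply_moves", "data": {
  "series": [
    [[2, 2, -2], [0, 0, 0], 45],
    [[4.6, 6, -4], [0, 0, 0], 45],
    [[4.6, 6, -4], [0, 0, 0], 45],
    [[4.6, 6, -4], [0, 0, 0], 45],
    [[4.6, 6, -4], [0, 0, 0], 45],
    [[4.6, 6, -4], [0, 0, 0], 45],
    [[4.6, 6, -4], [0, 0, 0], 45],
    [[4.6, 6, -4], [0, 0, 0], 45],
    [[4.6, 6, -4], [0, 0, 0], 45],
    [[4.6, 6, -4], [0, 0, 0], 45]
  ]
}}

```text
clock: 36.2
eef_pos: [610.0, -45.9, 228.2]
eef_rot: [3.142, -0.0, 1.717]
wrist_force: [-0.5, 0.5, 0.4]
finger_gap: 42.4
```

```bash
python3 - <<'E'
from h import *
s,im,d=snap('wrist','w14');print(s['clock'],s['eef_pos'],s['eef_rot'])
a=(s['eef_pos'],s['eef_rot']);P=cloud('wrist',d,*a);z=P[...,2]
u=np.array([np.cos(1.717),np.sin(1.717)]);v=np.array([-u[1],u[0]]);o=np.array([631.7,-53.2])
def rep(n,m,zp):
  for c in cv2.findContours(m.astype(np.uint8),0,cv2.CHAIN_APPROX_NONE)[0]:
    if cv2.contourArea(c)>150:
      q=ray('wrist',c[:,0],zp,*a)[:,:2]; r=cv2.minAreaRect(q.astype(np.float32)); S=(q-o)@u;t=(q-o)@v
      print(n,cv2.boundingRect(c),np.round(r[1],1),round(r[2],2),'s',S.min().round(1),S.max().round(1),'t',t.min().round(1),t.max().round(1))
rep('bar',(abs(z-139)<4)&(d>0),139)
rep('cells',(abs(z-89.5)<3)&(d>0),89)
rep('collar',(abs(z-65)<2.5)&(d>0),65)
cv2.imwrite('pics/w14z.png',cv2.resize(im[130:330,230:480,::-1],None,fx=3,fy=3,interpolation=cv2.INTER_CUBIC))
E
```

```text
36.2 [609.96775812 -45.90028134 228.23353643] [ 3.14159102e+00 -2.38070408e-05  1.71706272e+00]
bar (371, 204, 26, 57) [45.4 18.1] 8.25 s 46.1 64.3 t -14.2 31.3
cells (395, 154, 172, 130) [123.9 140.1] 4.4 s 76.7 218.6 t -62.0 61.6
collar (348, 192, 28, 43) [21.4 43.2] 86.0 s 34.0 59.6 t -21.0 22.1
collar (416, 146, 125, 19) [ 13.8 114.8] 6.45 s 96.0 210.9 t 49.0 65.8
```

View pics/w14.png

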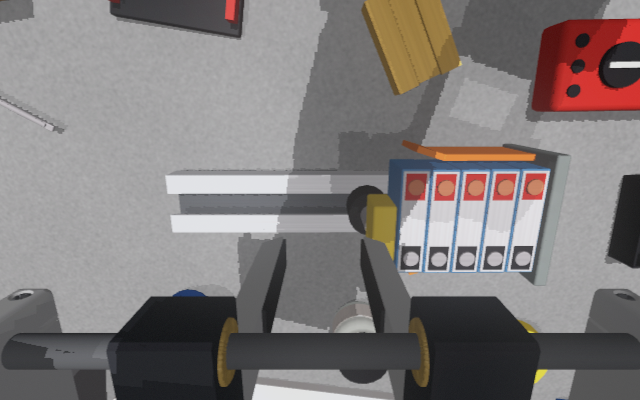

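View pics/w14z.png

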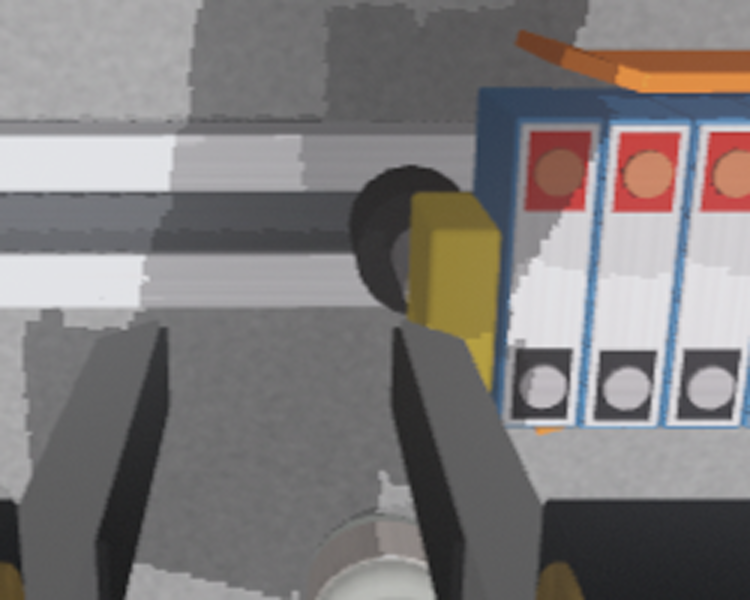

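```bash
python3 - <<'E'
from h import *
from scipy.optimize import least_squares
u=np.array([np.cos(1.717),np.sin(1.717)]);v=np.array([-u[1],u[0]]);o=np.array([631.7,-53.2])
for tag in('w13','w14'):
    f=np.load(f'pics/{tag}.npz');a=(f['p'],f['r']);d=f['d'];P=cloud('wrist',d,*a);z=P[...,2]
    S=(P[...,:2]-o)@u;t=(P[...,:2]-o)@v
    k=(z>38)&(z<84)&(S>74)&(S<82)&(abs(t)<48)&(d>0)&(f['im'][...,2]>f['im'][...,0].astype(int)+20)
    print(tag,'E face s',np.percentile(S[k],[10,50,90]).round(2),k.sum(), [np.median(S[k&(t>x)&(t<x+16)]).round(2) for x in(-48,-16,0,16,32)])
    w=(z>36)&(z<61)&(S>25)&(S<75)&(abs(t)<26)&(d>0)&(f['im'].max(-1)<90)
    q=np.c_[S[w],t[w]];R=least_squares(lambda c:np.hypot(*(q-c).T)-22,[55,0],loss='soft_l1')
    print('collar wall',w.sum(),R.x.round(2),'front',R.x[0]+22,np.median(abs(R.fun)))
E
```

```text
w13 E face s [76.98 77.29 77.63] 407 [np.float64(nan), np.float64(nan), np.float64(77.21), np.float64(77.31), np.float64(77.29)]
collar wall 300 [55.37 -0.8 ] front 77.37195697450929 0.21040713084922125
w14 E face s [77.32 77.52 77.71] 364 [np.float64(77.54), np.float64(nan), np.float64(77.47), np.float64(77.5), np.float64(77.54)]
collar wall 232 [55.57 -0.74] front 77.56798054236972 0.1699278538821538
  return _methods._mean(a, axis=axis, dtype=dtype,
  ret = ret.dtype.type(ret / rcount)
```

```bash
python3 - <<'E'
from h import *
print(manip.sign_off(), manip.read_state()['clock'])
E
```

```text
the job is handed in; nothing more can be done
the job is handed in; nothing more can be done
```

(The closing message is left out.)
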